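# Empty the analyser's catch cup of spent vials

## Task

Empty the analyser's catch cup: take it out from under the discard chute, tip all eight spent glass vials into the open waste bin from low over its rim so that none breaks, and stand the empty cup back level in its tray under the chute, pour lip towards the machine. Shut the bin's lid, and leave the bottle, the pen pot and the tube rack as they stand.

Things in the scene. Friction and masses are not known exactly. Their poses are not given: they have to be found in the camera images.
- analyser: Bench analyser, fixed: off-white machine 360 mm wide, 340 deep, 280 high. Frame: +x into the machine, z up, origin on the bench under the catch cup's place. Front face: the plane x = +78 mm, y from -250 to +110 mm. From it a grey discard chute juts out over the cup, and under that lies the cup's dark tray.
- cup_place (a point): where the cup's origin belongs: on the tray's floor, 4 mm above the bench, straight above the analyser's origin, same axes. The floor spans x -52 to +68 mm. A rim 10 mm above the bench bounds it on three sides: inner faces at y = +-34 mm (from x = -36 mm on) and at x = +68 mm. Open to the front (-x).
- chute_edge (a point): middle of the chute's outer lower edge, at x = -8, y = 0, z = 94 mm in the analyser's frame. The chute is 72 mm wide (y +-36 mm), its underside 94 mm above the bench, its outer end 126 mm high, its roof rising to 192 mm at the front face. It bars a gripper that points straight down on the cup: lean the gripper's body out to the front (-x).
- cup: Catch cup, pale grey plastic, loose, about 110 g empty: open scoop-like cup 70 mm high, 58 mm wide over two flat upright sides (y = +-29 mm). Side view: floor x -38 to +14 mm, upright back at x = -38, front wall sloping out (33 degrees from upright) to the pour lip at x = +60. Walls 3 mm. Origin on its underside, z up, +x towards the lip. Starts in its tray, yaw as the analyser's, lip under the chute.
- cup_lip (a point): middle of the pour lip's edge: x = +60, y = 0, z = 70 mm in the cup's frame. The cup is gripped across its flat sides and poured over this lip; the vials start to roll out at about 60 degrees of tilt and are out at about 95 to 105.
- bin: Waste bin of light grey plastic, fixed: open box 130 mm (its x) by 170 mm (its y) outside, 120 mm high, walls and floor 4 mm. Origin on the bench under its centre, z up. The lid is hinged along its +x rim.
- lid_hinge (a point): middle of the lid's hinge line on the bin's rim, bin frame x = +68, y = 0, z = 120.5 mm; the line runs along the bin's y.
- lid (a joint): angle of the bin's mid-grey lid, rad: 0 shut, 1.75 fully open (10 degrees past upright, leaning away from the bin); starts open. Plate 178 mm along the hinge, 139 mm from hinge to edge, 6 mm thick, about 120 g, with a 14 mm tab at mid-edge. Swings freely and rests on its stop; pushed over towards the bin from its outer side it falls shut by itself once below about 1.5.
- lid_edge (a point): end of the lid's tab, 152 mm from the hinge line.
- vial1: one of eight identical spent vials: amber glass cylinder 15 mm in diameter with a white screw cap, 45 mm long over all, 10 g. Origin at its middle; y axis along it towards the cap. At the start they lie across the cup (along its y, either way round), heaped in three layers, the top about 46 mm above the cup's underside.
- vial2: another such vial, as vial1.
- vial3: another such vial, as vial1.
- vial4: another such vial, as vial1.
- vial5: another such vial, as vial1.
- vial6: another such vial, as vial1.
- vial7: another such vial, as vial1.
- vial8: another such vial, as vial1.
- bottle: bystander: white plastic bottle with black cap, 64 mm in diameter, 150 mm high, origin under its centre.
- pen_pot: bystander: dark steel pot with three pens, 74 mm in diameter, about 150 mm high over the pens, origin under its centre.
- tube_rack: bystander: white rack 60 x 110 mm with eight capped tubes, 90 mm high, origin under its centre.

How it is judged:
By the outcome, as a careful person would: the job done as asked, in the order asked, and still so for the second after the job is handed in, with the robot touching nothing.
It also fails if it takes over 69 s, if anything falls off the work surface, if the arm or the gripper's body presses on something with over 40 N, if the wrist force passes 120 N, or if a joint passes its speed limit or range.

## Robot

A 6-joint arm with a two-finger parallel gripper is mounted at the origin on the work surface. World frame = base frame: x ahead of the robot, y to its left, z up, the work surface at z = 0. Lengths are in mm, angles in rad, forces in N, time in s.
With the tool pointing down it reaches from about 325 to 900 mm from the base axis. Payload 3.5 kg.
Tool frame: the origin (TCP) lies at the very end of the fingers, on their centre line; the grasp point (between the pads) lies 19 mm behind it (manip.grasp_offset is the z of the grasp point in the tool frame, in mm); z points along the fingers, y is the direction in which the jaws open and shut (so a half turn about z gives the same grasp; the last joint's range is limited). The gripper opens to 85 mm and grips with 20 to 120 N. Pads are 22 mm wide; open, the fingers measure 114 mm over their backs; the gripper's body (76 mm by 85 mm) begins 54 mm behind the grasp point. The pads swing forward as they close: fully open they stand 13 mm farther back than shut.
Start: joints at [-1.216, 0.276, -0.026, 1.268, 0, 1.467], TCP at [276.223, -560.645, 231.313] pointing down, gripper open.
Joint ranges: [-3.12, 3.12], [-0.85, 1.88], [-1.08, 1.24], [-1.95, 2.15], [-1.57, 1.53], [-3.14, 3.14]. Speed limits (rad/s): [2.57, 2.57, 3.14, 3.14, 3.14, 3.14].

## Interface

Orientations are given as a rotation vector (axis times angle).
In Python, from cell import read_state, cams, ticket, manip gives the robot as it stands. The module is installed in compiled form; this text tells all that it offers.
- The arm moves only by the tool step_arm, never from a script. Its argument "increments" is a list of rows, each an object with "grip": the opening, from 0 (shut) to 1 (fully open); "linear": the shift along the tool's x, y, z in m, a list of three; "twist": the turn about the tool's z in rad. A call has 1 to 5 rows; each row is the pose to reach, as a shift and turn from the pose commanded when the call began, along the tool's axes at that moment; what a row does not reach only later rows make up. A row lasts 1/10 s, in which the tool goes at most 50 mm and 8.59 degrees, less where a joint would pass 70% of its speed; a pose out of reach is approached as far as the arm can. A call with a gripper value outside its range is refused whole. The fingers move at their own pace and stop on an object; "force" is the grip in N (left out, the last holds). Time passes only in rows, so rows that repeat a pose let the fingers close. It gives the time, the measured TCP pose, the force and the opening at its end, in the units of the state.
- read_state(): the state, without advancing time (a new reading comes with each control period).
- cams.snapshot(name): name is "scene" or "top" or "wrist"; returns a dict with "pixels" (384x512x3 uint8, red, green, blue), "K" (3x3 intrinsics, pixels), "world_from_camera" (4x4, takes a point from camera to world coordinates). Camera axes: x right, y up, looking along -z (the intrinsics and any distortion apply to the point x, -y, -z); pixel columns grow to the right and rows downward; lengths in mm; the calibration is good to about 2 mm. The wrist camera is an equidistant fisheye: a pixel r from the principal point sees the ray r / f radians off the axis. A picture is of the moment at which its call begins. There is no depth.
- ticket.finish_job(): hands the job in, once; it reports no verdict.
The state is a dict: "t": time; "qpos": joint angles; "qvel": joint speeds; "joint_efforts": joint torques, N m; "tcp_pos": TCP position; "eef_rot": TCP orientation; "wrist_force": force on the tool from outside, world axes, zero at the start; "moment": the same for the moment, N m; "gripper_width": finger opening in mm.
Only numpy, scipy, OpenCV 4.12 (cv2) and the standard library are available. Lean on these libraries where they do the work, as an engineer would, in place of code of your own. Each camera call takes 0.05 s, during which the arm holds its last target.

## Working session

There is one attempt and no reset: what is moved stays moved. The work goes in short steps, Python scripts to look and compute and a tool call to move; the robot and the scene stay as the last step left them, time stands still between calls to the robot, and variables do not carry over. Pictures are saved under pics/ and viewed, and the job is handed in when it is done.

Besides the shell and the picture viewer there is one more tool, called after "Call:" by a JSON object that holds its "api" and its "payload", one argument or row to a line. step_arm: Moves the arm, as the interface text tells. Its arguments: {"type":"object","properties":{"increments":{"type":"array","items":{"type":"object","properties":{"grip":{"type":"number"},"linear":{"type":"array","items":{"type":"number"}},"twist":{"type":"number"}}}},"force":{"type":"number"}},"required":["increments"]}

```bash
mkdir -p pics; ls
python3 - <<'E'
from cell import read_state,cams,manip
import cv2,numpy as np
s=read_state();print(s);print([a for a in dir(manip) if a[0]!='_'],manip.grasp_offset)
for n in ("scene","top","wrist"):
    d=cams.snapshot(n);cv2.imwrite(f'pics/{n}0.png',d["pixels"][...,::-1]);print(n,d["K"],d["world_from_camera"])
    np.savez(f'pics/{n}0.npz',**d)
E
```

```text
pics
{'t': 0.0, 'qpos': array([-1.21639188e+00,  2.77124731e-01, -2.78895593e-02,  1.26800361e+00,
       -2.94919894e-05,  1.46741336e+00]), 'qvel': array([-8.30927600e-04,  2.14215756e-04, -6.81076515e-06, -1.06120555e-03,
       -1.03696991e-03, -5.36231293e-04]), 'joint_efforts': array([ 3.82419857e-04, -4.45509446e+01,  2.95201170e+01,  1.64081290e-02,
       -1.01863207e-04, -1.48959106e-06]), 'tcp_pos': array([ 275.94729465, -559.910165  ,  230.16074962]), 'eef_rot': array([-3.05751060e+00, -7.12328832e-01,  4.82461428e-04]), 'wrist_force': array([ 0.12879277, -0.16911083, -0.37330107]), 'moment': array([-0.00751599, -0.02414007, -0.03614228]), 'gripper_width': 85.16879924322954}
['IKError', 'grasp_offset'] -18.700000000000003
scene [[369.44259535   0.         260.4356258 ]
 [  0.         369.44259535 190.42466374]
 [  0.           0.           1.        ]] [[-2.49408258e-01 -6.56584339e-01  7.11823382e-01  1.23163862e+03]
 [ 9.68248766e-01 -1.81997896e-01  1.71379969e-01  1.84810829e+02]
 [ 1.70249542e-02  7.31965690e-01  6.81128754e-01  7.61000169e+02]
 [ 0.00000000e+00  0.00000000e+00  0.00000000e+00  1.00000000e+00]]
top [[486.48701711   0.         257.96018078]
 [  0.         486.48701711 190.21720958]
 [  0.           0.           1.        ]] [[-1.75794774e-02  9.82467207e-01 -1.85604822e-01  3.37847796e+02]
 [-9.99722684e-01 -2.01809416e-02 -1.21360586e-02  8.23890083e+00]
 [-1.56689596e-02  1.85340005e-01  9.82549524e-01  1.16636502e+03]
 [ 0.00000000e+00  0.00000000e+00  0.00000000e+00  1.00000000e+00]]
wrist [[297.31863964   0.         254.33081171]
 [  0.         297.31863964 193.01321036]
 [  0.           0.           1.        ]] [[ 4.41295598e-01  8.47723765e-01  2.94317199e-01  3.50633232e+02]
 [-8.97358741e-01  4.17739648e-01  1.42270431e-01 -5.23343933e+02]
 [-2.34193759e-03 -3.26891426e-01  9.45058999e-01  3.72548697e+02]
 [ 0.00000000e+00  0.00000000e+00  0.00000000e+00  1.00000000e+00]]
```

View pics/scene0.png

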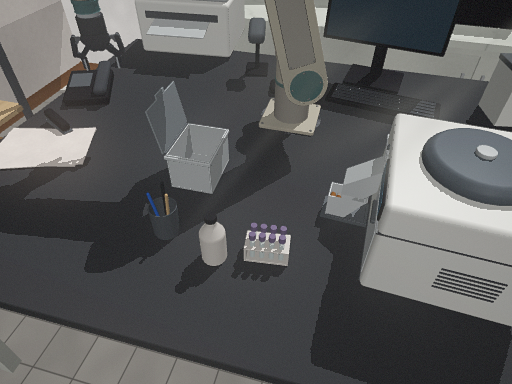

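View pics/top0.png

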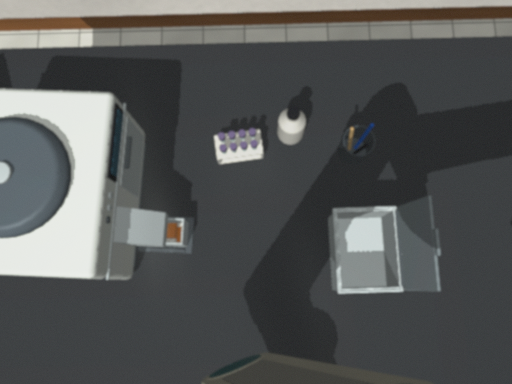

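View pics/wrist0.png

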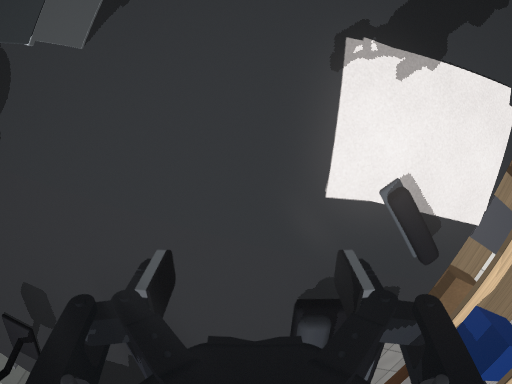

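Top view: the cup and chute are near pixel (170,230), the bin spans about (332–402, 207–293) with its lid to the right, and the bystanders are above. Next I'll zoom in and measure.

```bash
cat > h.py <<'E'
import numpy as np,cv2
from scipy.spatial.transform import Rotation as R
def ray(d,u,v):
    K=d["K"];T=d["world_from_camera"]
    p=np.array([(u-K[0,2])/K[0,0],-(v-K[1,2])/K[1,1],-1.])
    return T[:3,3],T[:3,:3]@p
def onz(d,u,v,z):
    o,r=ray(d,u,v);return (o+r*(z-o[2])/r[2]).round(1)
def two(d1,p1,d2,p2):
    o1,r1=ray(d1,*p1);o2,r2=ray(d2,*p2)
    A=np.stack([r1,-r2],1);s=np.linalg.lstsq(A,o2-o1,rcond=None)[0]
    a=o1+r1*s[0];b=o2+r2*s[1];return ((a+b)/2).round(1),np.linalg.norm(a-b).round(1)
def proj(d,P):
    T=d["world_from_camera"];c=T[:3,:3].T@(np.array(P)-T[:3,3]);K=d["K"]
    return (K[0,0]*c[0]/-c[2]+K[0,2],K[1,1]*-c[1]/-c[2]+K[1,2])
E
python3 - <<'E'
import cv2
a=cv2.imread('pics/top0.png');b=cv2.imread('pics/scene0.png')
def z(im,x0,y0,w,h,s,n): 
    cv2.imwrite(n,cv2.resize(cv2.convertScaleAbs(im[y0:y0+h,x0:x0+w],alpha=1.2,beta=10),None,fx=s,fy=s,interpolation=cv2.INTER_CUBIC))
z(a,95,180,110,110,5,'pics/z_cup.png')
z(a,320,190,130,115,6,'pics/z_bin.png')
z(b,135,70,110,130,4.5,'pics/z_bins.png')
z(b,310,130,110,110,5,'pics/z_cups.png')
E
```

```text
(no output)
```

View pics/z_cup.png

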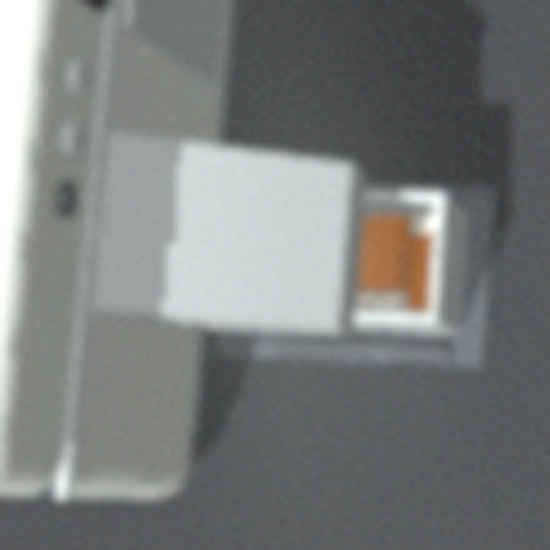

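View pics/z_bin.png

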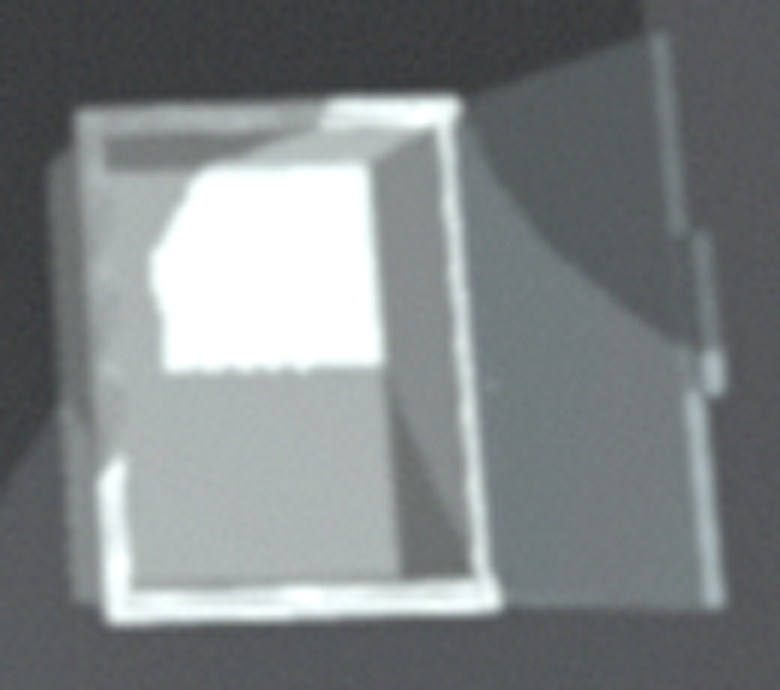

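View pics/z_bins.png

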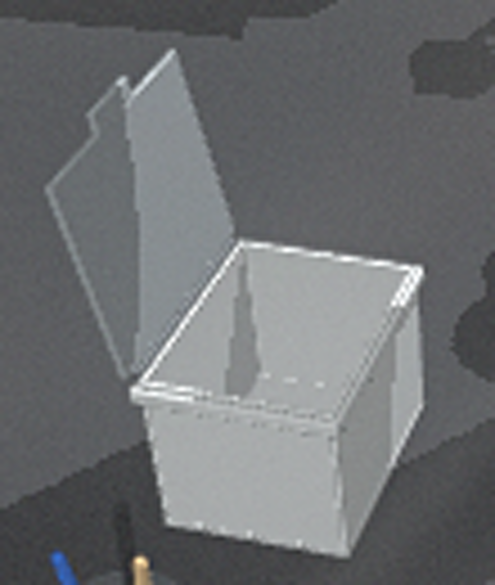

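View pics/z_cups.png

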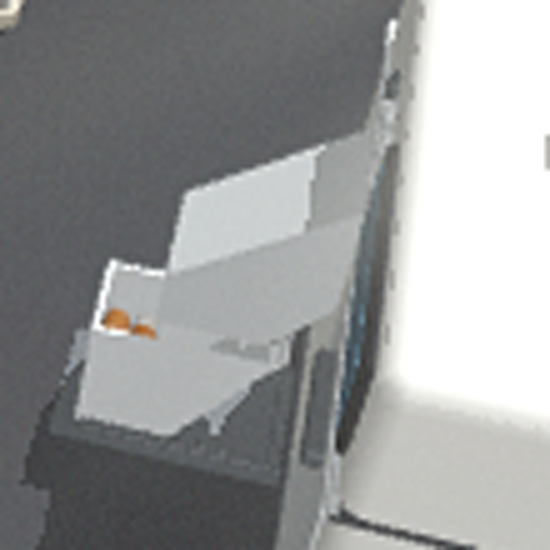

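Run:
```python
from h import *
t=dict(np.load('pics/top0.npz'));s=dict(np.load('pics/scene0.npz'))
for n,u,v,z in [('binNW',332.5,207.5,120),('binNE',397,205.8,120),('binSE',403.3,291.3,120),('binSW',337.5,294.2,120)]: print(n,onz(t,u,v,z))
def c(x,y,k=5,ox=95,oy=180): return ox+x/k,oy+y/k
for n,p,z in [('cup back far',c(447,188),74),('cup back near',c(447,328),74),('chute far',c(357,160),126),('chute near',c(345,333),126),('tray far',c(492,188),10),('tray near',c(486,370),10)]: print(n,onz(t,*p,z))
# scene: cup back-far... rim corners
e=lambda x,y:(310+x/5,130+y/5)
print('scene cup back corners z74',onz(s,*e(110,262),74),onz(s,*e(92,332),74))
print('scene chute corners z126',onz(s,*e(182,190),126),onz(s,*e(160,275),126))
f=lambda x,y:(135+x/4.5,70+y/4.5)
for p in [(242,242),(422,270),(338,425),(132,392)]: print('scene bin',onz(s,*f(*p),120))
T=two(t,(320+715/6,190+310/6),s,f(123,78));print('lid tab',T)
for n,p in [('bottle',(291,130)),('pot',(358,142)),('rack',(239,146))]: print(n,onz(t,*p,90))
print(onz(t,117,95,280),onz(t,135,278,0))
```

```text
binNW [ 494.  -139.8  120. ]
binNE [ 495.  -279.4  120. ]
binSE [ 313.6 -279.8  120. ]
binSW [ 310.  -141.9  120. ]
cup back far [484.5 189.6  74. ]
cup back near [421.2 188.9  74. ]
chute far [490.5 220.1 126. ]
chute near [415.9 224.  126. ]
tray far [492.6 178.6  10. ]
tray near [405.9 180.8  10. ]
scene cup back corners z74 [427.9 197.5  74. ] [487.6 194.5  74. ]
scene chute corners z126 [419.  227.8 126. ] [491.9 222.6 126. ]
scene bin [ 324.3 -270.1  120. ]
scene bin [ 323.1 -138.7  120. ]
scene bin [ 497.3 -135.8  120. ]
scene bin [ 501.  -270.1  120. ]
lid tab (array([ 402., -301.,  280.]), np.float64(11.3))
bottle [680.7 -57.   90. ]
pot [ 648.7 -209.2   90. ]
rack [645.2  63.2  90. ]
[698.3 288.6 280. ] [352.6 317.6   0. ]
```

Measured so far: cup place at about (455, 231), with analyser +x along world +y. The bin centre is at about (408, -207) with its hinge on the -y side. The interface has no tilt command, so I'll find out what the arm does at the limits of its reach. The first move goes to free space on the right side.

Call:
{"api": "step_arm", "payload": {
  "increments": [
    {"linear":[-0.02,-0.04,0],"twist":-0.14,"grip":1},
    {"linear":[-0.04,-0.08,0],"twist":-0.28,"grip":1},
    {"linear":[-0.06,-0.12,0],"twist":-0.42,"grip":1},
    {"linear":[-0.08,-0.16,0],"twist":-0.56,"grip":1},
    {"linear":[-0.1,-0.2,0],"twist":-0.7,"grip":1}
  ]
}}

```text
t: 0.65
tcp_pos: [97.0, -423.9, 230.9]
eef_rot: [-2.624, -1.727, 0.0]
wrist_force: [-0.3, -0.2, 0.4]
gripper_width: 85.3
```

```bash
cat > st.py <<'E'
from cell import read_state
from h import *
s=read_state();M=R.from_rotvec(s["eef_rot"]).as_matrix()
print('t',round(s["t"],2),'q',s["qpos"].round(3),'p',s["tcp_pos"].round(1),'w',round(s["gripper_width"],1),'F',s["wrist_force"].round(1))
print('toolx',M[:,0].round(3),'y',M[:,1].round(3),'z',M[:,2].round(3),'lean',np.degrees(np.arccos(-M[2,2])).round(1))
E
python3 st.py
```

```text
t 0.65 q [-1.494 -0.065 -0.411  1.226 -0.     0.483] p [  97.  -423.9  230.9] w 85.3 F [-0.3 -0.2  0.4]
toolx [0.395 0.919 0.   ] y [ 0.919 -0.395 -0.001] z [-0.     0.001 -1.   ] lean 0.0
```

Call:
{"api": "step_arm", "payload": {
  "increments": [
    {"linear":[0.02,-0.035,0],"twist":-0.14,"grip":1},
    {"linear":[0.04,-0.07,0],"twist":-0.28,"grip":1},
    {"linear":[0.065,-0.105,0],"twist":-0.41,"grip":1},
    {"linear":[0.09,-0.125,0],"twist":-0.41,"grip":1},
    {"linear":[0.13,-0.14,0],"twist":-0.41,"grip":1}
  ]
}}

```text
t: 1.15
tcp_pos: [21.3, -249.5, 231.3]
eef_rot: [2.227, 2.216, -0.001]
wrist_force: [0.2, -0.1, 1.3]
gripper_width: 85.3
```

```bash
python3 st.py
```

```text
t 1.15 q [-1.746 -0.45  -0.682  1.338 -0.    -0.17 ] p [  21.3 -249.5  231.3] w 85.3 F [ 0.2 -0.1  1.3]
toolx [ 0.005  1.    -0.001] y [ 1.    -0.005 -0.   ] z [-0.    -0.001 -1.   ] lean 0.0
```

Call:
{"api": "step_arm", "payload": {
  "increments": [
    {"linear":[0.04,-0.005,0],"grip":1},
    {"linear":[0.08,-0.01,0],"grip":1},
    {"linear":[0.1,-0.015,0],"grip":1}
  ]
}}

```text
invalid input
```

```bash
python3 st.py
```

```text
t 1.15 q [-1.746 -0.45  -0.682  1.338 -0.    -0.17 ] p [  21.3 -249.5  231.3] w 85.3 F [ 0.2 -0.1  1.3]
toolx [ 0.005  1.    -0.001] y [ 1.    -0.005 -0.   ] z [-0.    -0.001 -1.   ] lean 0.0
```

Call:
{"api": "step_arm", "payload": {
  "increments": [
    {"linear":[0.04,0,0],"twist":0,"grip":1},
    {"linear":[0.07,0,0],"twist":0,"grip":1}
  ]
}}

```text
t: 1.35
tcp_pos: [22.6, -177.7, 230.6]
eef_rot: [-2.224, -2.218, -0.001]
wrist_force: [0.6, -0.7, 0.6]
gripper_width: 85.3
```

```bash
python3 st.py
```

```text
t 1.35 q [-1.812 -0.623 -0.757  1.439 -0.    -0.239] p [  22.6 -177.7  230.6] w 85.3 F [ 0.6 -0.7  0.6]
toolx [0.003 1.    0.001] y [ 1.    -0.003  0.   ] z [ 0.     0.001 -1.   ] lean 0.1
```

```bash
cat > fit.py <<'E'
import numpy as np
Q=np.array([[.2771,-.0279],[-.065,-.411],[-.45,-.682],[-.623,-.757]])
P=np.array([[621.7,230.2],[430.1,230.9],[241.9,231.3],[167.1,230.6]])
A=[];b=[]
for (u,j3),(r,z) in zip(Q,P):
    w=u-j3
    # r=a+s1 sin u+c1 cos u + s2 cos w + c2 sin w ; z=B+s1 cos u - c1 sin u - s2 sin w + c2 cos w
    A+= [[1,0,np.sin(u),np.cos(u),np.cos(w),np.sin(w)],[0,1,np.cos(u),-np.sin(u),-np.sin(w),np.cos(w)]];b+=[r,z]
x,res,rk,sv=np.linalg.lstsq(np.array(A),np.array(b),rcond=None)
print(x.round(1),res,rk,sv.round(3))
E
python3 fit.py
```

```text
[-5.000e-01 -1.656e+02  5.482e+02  1.000e-01  4.898e+02  1.650e+01] [0.23249087] 6 [3.424 3.424 0.52  0.52  0.07  0.07 ]
```

Call:
{"api": "step_arm", "payload": {
  "increments": [
    {"linear":[0.02,0.03,-0.03],"twist":-0.14,"grip":1},
    {"linear":[0.04,0.06,-0.06],"twist":-0.28,"grip":1},
    {"linear":[0.06,0.09,-0.09],"twist":-0.42,"grip":1},
    {"linear":[0.08,0.12,-0.12],"twist":-0.56,"grip":1},
    {"linear":[0.1,0.15,-0.15],"twist":-0.7,"grip":1}
  ]
}}

```text
t: 1.85
tcp_pos: [152.8, -94.7, 361.6]
eef_rot: [1.457, 2.781, -0.001]
wrist_force: [0.5, -1.5, -0.5]
gripper_width: 85.4
```

```bash
python3 st.py
```

```text
t 1.85 q [-0.922 -0.616 -0.486  1.699 -0.     0.043] p [152.8 -94.7 361.6] w 85.4 F [ 0.5 -1.5 -0.5]
toolx [-0.569  0.822 -0.002] y [ 0.822  0.569 -0.   ] z [ 0.001 -0.002 -1.   ] lean 0.1
```

Call:
{"api": "step_arm", "payload": {
  "increments": [
    {"linear":[0.03,0.025,-0.03],"twist":-0.14,"grip":1},
    {"linear":[0.06,0.05,-0.06],"twist":-0.28,"grip":1},
    {"linear":[0.09,0.07,-0.09],"twist":-0.42,"grip":1},
    {"linear":[0.12,0.09,-0.12],"twist":-0.56,"grip":1},
    {"linear":[0.15,0.11,-0.14],"twist":-0.7,"grip":1}
  ]
}}

```text
t: 2.35
tcp_pos: [159.9, 61.0, 482.4]
eef_rot: [0.603, 3.081, 0.0]
wrist_force: [0.8, -0.9, -0.9]
gripper_width: 85.5
```

```bash
python3 st.py
```

```text
t 2.35 q [-0.022 -0.571 -0.214  1.926 -0.     0.364] p [159.9  61.  482.4] w 85.5 F [ 0.8 -0.9 -0.9]
toolx [-0.926  0.377 -0.002] y [0.377 0.926 0.001] z [ 0.002 -0.    -1.   ] lean 0.1
```

Call:
{"api": "step_arm", "payload": {
  "increments": [
    {"linear":[0.03,0.03,-0.02],"twist":-0.14,"grip":1},
    {"linear":[0.06,0.06,-0.04],"twist":-0.28,"grip":1},
    {"linear":[0.09,0.09,-0.06],"twist":-0.42,"grip":1},
    {"linear":[0.1,0.1,-0.1],"twist":-0.56,"grip":1},
    {"linear":[0.11,0.1,-0.14],"twist":-0.7,"grip":1}
  ]
}}

```text
t: 2.85
tcp_pos: [98.7, 191.1, 607.7]
eef_rot: [0.352, -3.119, 0.003]
wrist_force: [1.7, -0.2, 0.6]
gripper_width: 85.0
```

```bash
python3 st.py
```

```text
t 2.85 q [ 0.789 -0.387  0.152  2.113  0.     0.564] p [ 98.7 191.1 607.7] w 85.0 F [ 1.7 -0.2  0.6]
toolx [-0.975 -0.223  0.003] y [-0.223  0.975 -0.001] z [-0.003 -0.002 -1.   ] lean 0.2
```

Call:
{"api": "step_arm", "payload": {
  "increments": [
    {"linear":[0,0,-0.05],"twist":0,"grip":1},
    {"linear":[0,0,-0.1],"twist":0,"grip":1},
    {"linear":[0,0,-0.15],"twist":0,"grip":1}
  ]
}}

```text
t: 3.15
tcp_pos: [112.7, 212.9, 656.0]
eef_rot: [-0.335, 3.083, 0.046]
wrist_force: [-0.6, -0.2, -0.0]
gripper_width: 85.3
```

```bash
python3 st.py
```

```text
t 3.15 q [ 0.817 -0.325  0.304  2.15  -0.003  0.601] p [112.7 212.9 656. ] w 85.3 F [-0.6 -0.2 -0. ]
toolx [-0.976 -0.214 -0.043] y [-0.215  0.976  0.025] z [ 0.036  0.034 -0.999] lean 2.9
```

Call:
{"api": "step_arm", "payload": {
  "increments": [
    {"linear":[0,0,-0.05],"twist":0,"grip":1},
    {"linear":[0,0,-0.1],"twist":0,"grip":1},
    {"linear":[0,0,-0.15],"twist":0,"grip":1}
  ]
}}

```text
t: 3.45
tcp_pos: [122.2, 232.4, 681.2]
eef_rot: [-0.328, 3.046, 0.092]
wrist_force: [-1.2, -0.5, -0.6]
gripper_width: 85.3
```

```bash
python3 st.py
```

```text
t 3.45 q [ 0.847 -0.289  0.387  2.15  -0.007  0.632] p [122.2 232.4 681.2] w 85.3 F [-1.2 -0.5 -0.6]
toolx [-0.974 -0.21  -0.082] y [-0.215  0.975  0.051] z [ 0.07   0.067 -0.995] lean 5.6
```

Call:
{"api": "step_arm", "payload": {
  "increments": [
    {"linear":[0.036,0.013,0.003],"twist":-0.14,"grip":1},
    {"linear":[0.072,0.026,0.006],"twist":-0.28,"grip":1},
    {"linear":[0.108,0.039,0.009],"twist":-0.42,"grip":1},
    {"linear":[0.144,0.052,0.012],"twist":-0.56,"grip":1},
    {"linear":[0.18,0.065,0.015],"twist":-0.7,"grip":1}
  ]
}}

```text
t: 3.95
tcp_pos: [-67.4, 258.6, 653.7]
eef_rot: [-1.353, 2.732, 0.044]
wrist_force: [0.8, 1.7, 0.4]
gripper_width: 85.3
```

```bash
python3 st.py
```

```text
t 3.95 q [ 1.667 -0.286  0.318  2.115 -0.076  0.745] p [-67.4 258.6 653.7] w 85.3 F [0.8 1.7 0.4]
toolx [-0.603 -0.792 -0.095] y [-0.795  0.607 -0.015] z [ 0.07   0.066 -0.995] lean 5.5
```

Call:
{"api": "step_arm", "payload": {
  "increments": [
    {"linear":[0,0,-0.05],"twist":-0.14,"grip":1},
    {"linear":[0,0,-0.1],"twist":-0.28,"grip":1},
    {"linear":[0,0,-0.15],"twist":-0.42,"grip":1},
    {"linear":[0,0,-0.2],"twist":-0.56,"grip":1},
    {"linear":[0,0,-0.25],"twist":-0.65,"grip":1}
  ]
}}

```text
t: 4.45
tcp_pos: [-72.6, 281.3, 696.4]
eef_rot: [-2.13, 2.128, 0.058]
wrist_force: [-0.3, -0.0, 0.5]
gripper_width: 85.3
```

```bash
python3 st.py
```

```text
t 4.45 q [ 1.678 -0.23   0.46   2.149 -0.077  0.102] p [-72.6 281.3 696.4] w 85.3 F [-0.3 -0.   0.5]
toolx [ 0.004 -0.993 -0.119] y [-0.998  0.003 -0.064] z [ 0.064  0.119 -0.991] lean 7.8
```

Call:
{"api": "step_arm", "payload": {
  "increments": [
    {"linear":[0,0,-0.5],"twist":0,"grip":1}
  ]
}}

```text
t: 4.55
tcp_pos: [-74.3, 285.3, 710.3]
eef_rot: [-2.112, 2.115, 0.097]
wrist_force: [0.3, 0.8, -0.4]
gripper_width: 85.4
```

```bash
python3 st.py
```

```text
t 4.55 q [ 1.683 -0.226  0.496  2.148 -0.078  0.108] p [-74.3 285.3 710.3] w 85.4 F [ 0.3  0.8 -0.4]
toolx [ 0.003 -0.988 -0.152] y [-0.998  0.006 -0.061] z [ 0.061  0.152 -0.987] lean 9.4
```

Call:
{"api": "step_arm", "payload": {
  "increments": [
    {"linear":[0,0,-0.05],"twist":0,"grip":1}
  ]
}}

```text
t: 4.65
tcp_pos: [-75.8, 285.5, 727.5]
eef_rot: [-2.092, 2.095, 0.144]
wrist_force: [1.1, -0.0, 0.3]
gripper_width: 85.5
```

```bash
python3 st.py
```

```text
t 4.65 q [ 1.689 -0.228  0.537  2.149 -0.079  0.112] p [-75.8 285.5 727.5] w 85.5 F [ 1.1 -0.   0.3]
toolx [ 0.004 -0.981 -0.192] y [-0.998  0.007 -0.056] z [ 0.056  0.192 -0.98 ] lean 11.6
```

Call:
{"api": "step_arm", "payload": {
  "increments": [
    {"linear":[-0.05,0,0],"twist":0,"grip":1}
  ]
}}

```text
t: 4.75
tcp_pos: [-76.0, 328.9, 744.1]
eef_rot: [-2.085, 2.085, 0.165]
wrist_force: [-0.2, 0.1, 1.7]
gripper_width: 85.4
```

```bash
python3 st.py
```

```text
t 4.75 q [ 1.671 -0.149  0.636  2.15  -0.075  0.093] p [-76.  328.9 744.1] w 85.4 F [-0.2  0.1  1.7]
toolx [ 0.005 -0.978 -0.21 ] y [-0.999  0.006 -0.054] z [ 0.054  0.21  -0.976] lean 12.5
```

Call:
{"api": "step_arm", "payload": {
  "increments": [
    {"linear":[0.05,0,0],"twist":0,"grip":1}
  ]
}}

```text
t: 4.85
tcp_pos: [-77.7, 307.8, 717.5]
eef_rot: [-2.101, 2.107, 0.118]
wrist_force: [-0.7, 4.1, -3.5]
gripper_width: 85.0
```

```bash
python3 st.py
```

```text
t 4.85 q [ 1.687 -0.193  0.536  2.136 -0.079  0.112] p [-77.7 307.8 717.5] w 85.0 F [-0.7  4.1 -3.5]
toolx [ 0.002 -0.985 -0.171] y [-0.998  0.008 -0.059] z [ 0.06   0.171 -0.984] lean 10.4
```

Call:
{"api": "step_arm", "payload": {
  "increments": [
    {"linear":[0,0,-0.05],"twist":0,"grip":1}
  ]
}}

```text
t: 4.95
tcp_pos: [-77.6, 287.8, 736.4]
eef_rot: [-2.085, 2.084, 0.166]
wrist_force: [0.5, -1.1, 0.6]
gripper_width: 85.0
```

Call:
{"api": "step_arm", "payload": {
  "increments": [
    {"linear":[0,0,-0.05],"twist":0,"grip":1}
  ]
}}

```text
t: 5.05
tcp_pos: [-78.4, 282.8, 757.1]
eef_rot: [-2.06, 2.056, 0.225]
wrist_force: [-0.1, -0.1, 0.8]
gripper_width: 85.4
```

Call:
{"api": "step_arm", "payload": {
  "increments": [
    {"linear":[0,0,-0.05],"twist":0,"grip":1}
  ]
}}

```text
t: 5.15
tcp_pos: [-79.1, 277.6, 773.9]
eef_rot: [-2.039, 2.033, 0.273]
wrist_force: [0.0, -0.1, 0.4]
gripper_width: 85.4
```

Call:
{"api": "step_arm", "payload": {
  "increments": [
    {"linear":[0,0,-0.05],"twist":0,"grip":1}
  ]
}}

```text
t: 5.25
tcp_pos: [-79.7, 271.4, 789.4]
eef_rot: [-2.02, 2.011, 0.317]
wrist_force: [-0.6, -0.1, -0.5]
gripper_width: 85.4
```

```bash
python3 st.py
```

```text
t 5.25 q [ 1.717 -0.252  0.668  2.149 -0.086  0.126] p [-79.7 271.4 789.4] w 85.4 F [-0.6 -0.1 -0.5]
toolx [ 0.011 -0.94  -0.342] y [-0.999  0.002 -0.039] z [ 0.037  0.343 -0.939] lean 20.2
```

Call:
{"api": "step_arm", "payload": {
  "increments": [
    {"linear":[0,0,-0.05],"twist":0,"grip":1}
  ]
}}

```text
t: 5.35
tcp_pos: [-80.0, 263.5, 804.5]
eef_rot: [-2.001, 1.988, 0.36]
wrist_force: [0.6, 0.2, 0.1]
gripper_width: 85.8
```

Call:
{"api": "step_arm", "payload": {
  "increments": [
    {"linear":[0,0,-0.05],"twist":0,"grip":1}
  ]
}}

```text
t: 5.45
tcp_pos: [-79.9, 254.3, 819.1]
eef_rot: [-1.982, 1.965, 0.402]
wrist_force: [0.3, -0.2, -0.9]
gripper_width: 85.3
```

Call:
{"api": "step_arm", "payload": {
  "increments": [
    {"linear":[0,0,-0.05],"twist":0,"grip":1}
  ]
}}

```text
t: 5.55
tcp_pos: [-79.5, 243.8, 833.1]
eef_rot: [-1.963, 1.942, 0.444]
wrist_force: [-0.7, -0.4, 0.3]
gripper_width: 85.2
```

Call:
{"api": "step_arm", "payload": {
  "increments": [
    {"linear":[0,0,-0.05],"twist":0,"grip":1}
  ]
}}

```text
t: 5.65
tcp_pos: [-78.6, 232.2, 846.4]
eef_rot: [-1.943, 1.919, 0.484]
wrist_force: [-0.5, 0.5, -0.6]
gripper_width: 85.0
```

```bash
python3 st.py
```

```text
t 5.65 q [ 1.751 -0.304  0.772  2.149 -0.099  0.142] p [-78.6 232.2 846.4] w 85.0 F [-0.5  0.5 -0.6]
toolx [ 0.016 -0.874 -0.485] y [-1.    -0.008 -0.018] z [ 0.012  0.485 -0.874] lean 29.0
```

Call:
{"api": "step_arm", "payload": {
  "increments": [
    {"linear":[-0.02,0,-0.045],"twist":0,"grip":1}
  ]
}}

```text
t: 5.75
tcp_pos: [-77.9, 235.5, 866.2]
eef_rot: [-1.922, 1.894, 0.527]
wrist_force: [0.8, -1.7, -0.5]
gripper_width: 85.6
```

Call:
{"api": "step_arm", "payload": {
  "increments": [
    {"linear":[-0.02,0,-0.045],"twist":0,"grip":1}
  ]
}}

```text
t: 5.85
tcp_pos: [-77.7, 241.2, 882.9]
eef_rot: [-1.903, 1.873, 0.56]
wrist_force: [0.0, 0.3, -1.3]
gripper_width: 85.2
```

Call:
{"api": "step_arm", "payload": {
  "increments": [
    {"linear":[-0.02,0,-0.045],"twist":0,"grip":1}
  ]
}}

```text
t: 5.95
tcp_pos: [-77.4, 243.5, 899.4]
eef_rot: [-1.882, 1.85, 0.594]
wrist_force: [0.5, 0.5, 0.6]
gripper_width: 85.4
```

Call:
{"api": "step_arm", "payload": {
  "increments": [
    {"linear":[-0.02,0,-0.045],"twist":0,"grip":1}
  ]
}}

```text
t: 6.05
tcp_pos: [-76.9, 243.1, 915.5]
eef_rot: [-1.86, 1.827, 0.629]
wrist_force: [-0.4, 0.6, 0.9]
gripper_width: 85.4
```

```bash
python3 st.py
```

```text
t 6.05 q [ 1.721 -0.251  0.98   2.149 -0.086  0.104] p [-76.9 243.1 915.5] w 85.4 F [-0.4  0.6  0.9]
toolx [ 0.016 -0.792 -0.61 ] y [-1.    -0.016 -0.005] z [-0.006  0.61  -0.792] lean 37.6
```

Call:
{"api": "step_arm", "payload": {
  "increments": [
    {"linear":[-0.02,0,-0.045],"twist":0,"grip":1}
  ]
}}

```text
t: 6.15
tcp_pos: [-76.5, 240.5, 931.0]
eef_rot: [-1.838, 1.803, 0.663]
wrist_force: [-0.1, 1.4, 0.6]
gripper_width: 85.5
```

Call:
{"api": "step_arm", "payload": {
  "increments": [
    {"linear":[-0.02,0,-0.045],"twist":0,"grip":1}
  ]
}}

```text
t: 6.25
tcp_pos: [-76.1, 235.8, 945.9]
eef_rot: [-1.815, 1.779, 0.696]
wrist_force: [0.2, -0.3, 0.7]
gripper_width: 85.1
```

Call:
{"api": "step_arm", "payload": {
  "increments": [
    {"linear":[-0.02,0,-0.045],"twist":0,"grip":1}
  ]
}}

```text
t: 6.35
tcp_pos: [-78.2, 235.0, 963.3]
eef_rot: [-1.771, 1.749, 0.719]
wrist_force: [0.6, -0.3, -0.6]
gripper_width: 85.2
```

Call:
{"api": "step_arm", "payload": {
  "increments": [
    {"linear":[-0.02,0,-0.045],"twist":0,"grip":1}
  ]
}}

```text
t: 6.45
tcp_pos: [-80.9, 231.7, 989.6]
eef_rot: [-1.735, 1.682, 0.777]
wrist_force: [-0.4, 0.2, 0.8]
gripper_width: 85.3
```

```bash
python3 st.py
python3 - <<'E'
from h import *
from cell import cams
d=cams.snapshot('top');cv2.imwrite('pics/top1.png',d["pixels"][...,::-1]);np.savez('pics/top1.npz',**d)
# analyser front/top white edge: threshold white, fit line on right boundary
a=d["pixels"].astype(int);g=a.min(2)
pts=[]
for v in range(100,270,5):
    row=g[v,60:200]; 
    idx=np.where(row[:-1]>170)[0]
    idx=[i for i in idx if row[i+1:i+4].max()<150]
    print(v,[60+i for i in idx][:4],end=';')
E
```

```text
t 6.45 q [ 2.065 -0.195  1.182  2.149 -0.362  0.309] p [-80.9 231.7 989.6] w 85.3 F [-0.4  0.2  0.8]
toolx [ 0.029 -0.652 -0.757] y [-1.    -0.023 -0.018] z [-0.006  0.758 -0.653] lean 49.3
100 [];105 [];110 [np.int64(110)];115 [];120 [];125 [];130 [];135 [];140 [];145 [];150 [];155 [];160 [];165 [];170 [];175 [];180 [];185 [];190 [];195 [];200 [np.int64(101)];205 [];210 [];215 [];220 [];225 [];230 [];235 [];240 [];245 [];250 [];255 [];260 [];265 [np.int64(94)];
```

View pics/top1.png

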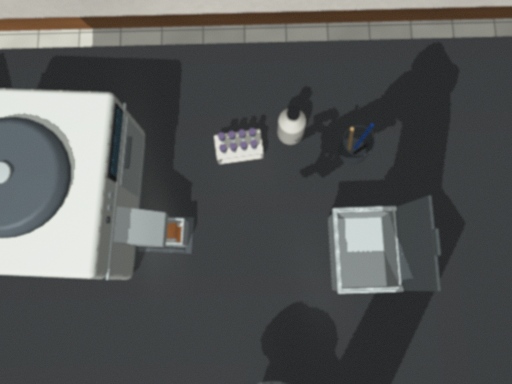

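Call:
{"api": "step_arm", "payload": {
  "increments": [
    {"linear":[-0.01,0,-0.025],"twist":0,"grip":1}
  ]
}}

```text
t: 6.6
tcp_pos: [-78.0, 222.5, 998.6]
eef_rot: [-1.759, 1.655, 0.804]
wrist_force: [1.1, 1.3, -0.3]
gripper_width: 85.2
```

```bash
python3 st.py
python3 - <<'E'
from h import *
d=dict(np.load('pics/top1.npz'))
im=d["pixels"][...,::-1]
cv2.imwrite('pics/z1.png',cv2.resize(im[75:290,60:200],None,fx=2.7,fy=2.7,interpolation=cv2.INTER_CUBIC))
c=cv2.resize(cv2.convertScaleAbs(im[205:260,135:200],alpha=2,beta=10),None,fx=10,fy=10,interpolation=cv2.INTER_CUBIC);cv2.imwrite('pics/z2.png',c)
s=dict(np.load('pics/scene0.npz'));im=s["pixels"][...,::-1]
c=cv2.resize(cv2.convertScaleAbs(im[150:225,320:385],alpha=1.5,beta=10),None,fx=8,fy=8,interpolation=cv2.INTER_CUBIC);cv2.imwrite('pics/z3.png',c)
E
```

```text
t 6.6 q [ 1.9   -0.201  1.228  2.15  -0.217  0.17 ] p [-78.  222.5 998.6] w 85.2 F [ 1.1  1.3 -0.3]
toolx [ 0.045 -0.643 -0.764] y [-0.998 -0.055 -0.013] z [-0.034  0.764 -0.645] lean 49.9
```

View pics/z1.png

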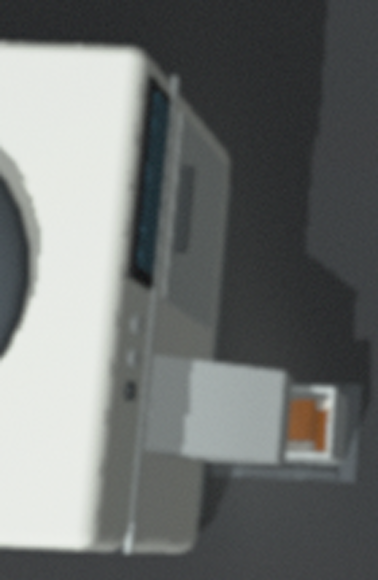

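View pics/z2.png

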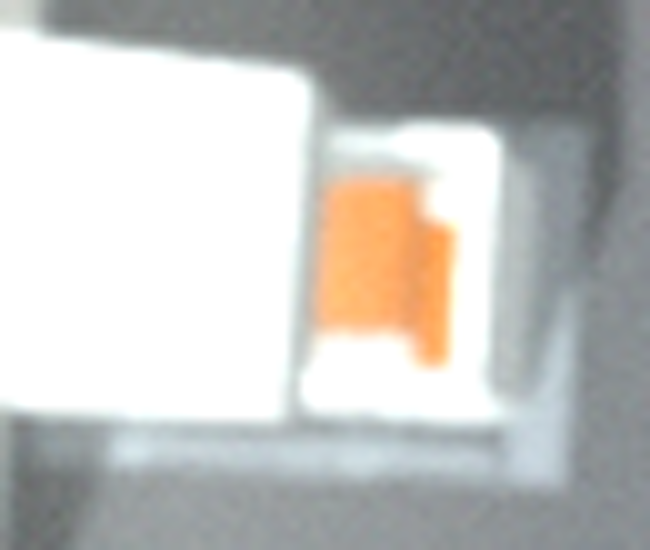

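View pics/z3.png

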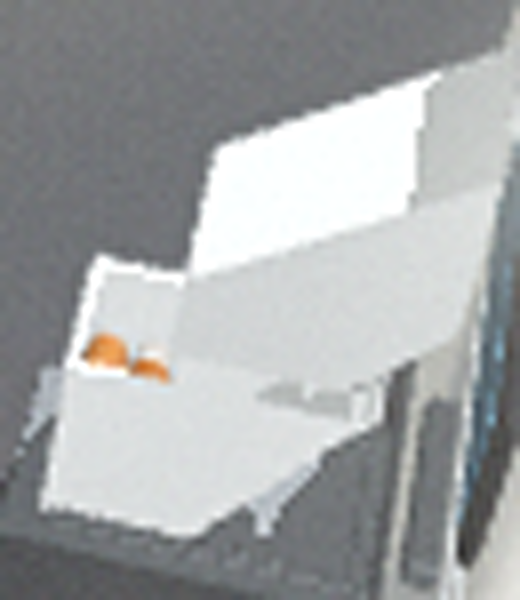

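Run:
```python
from h import *
t=dict(np.load('pics/top1.npz'));s=dict(np.load('pics/scene0.npz'))
def L(n,a,b,k,ox,oy,z,d=t):
    P=onz(d,ox+a[0]/k,oy+a[1]/k,z);Q=onz(d,ox+b[0]/k,oy+b[1]/k,z);v=(P-Q)
    print(n,P[:2],Q[:2],'yawoff deg',np.degrees(np.arctan2(v[1],v[0])).round(2))
L('front bottom',(230,158),(193,550),2.7,60,75,0)
L('top edge',(138,60),(92,540),2.7,60,75,275)
L('ridge',(175,80),(128,550),2.7,60,75,200)
L('cup back',(500,128),(505,415),10,135,205,74)
L('chute end',(312,78),(290,418),10,135,205,126)
L('tray front',(592,125),(570,488),10,135,205,10)
for n,a,b,z in [('chute roof end',(192,275),(215,148),126),('cup back',(72,372),(100,258),74),('cup bottom back',(40,510),(40,510),4)]:
    L('S '+n,a,b,8,320,150,z,s)
# long side lines: chute side & cup side (direction +x analyser)
L('tray near side',(110,470),(570,488),10,135,205,10)
```

```text
front bottom [708.5 302.5] [351.1 326. ] yawoff deg -3.76
top edge [696.1 301.5] [355.8 319.4] yawoff deg -3.01
ridge [709.1 296.6] [349.6 318.9] yawoff deg -3.55
cup back [484.  188.2] [419.2 186.4] yawoff deg 1.59
chute end [488.7 220.5] [415.5 224. ] yawoff deg -2.74
tray front [492.8 176.6] [406.4 181.3] yawoff deg -3.11
S chute roof end [488.1 227.4] [420.8 229.3] yawoff deg -1.62
S cup back [487.6 196.1] [426.9 198.8] yawoff deg -2.55
S cup bottom back [485.5 194.6] [485.5 194.6] yawoff deg 0.0
tray near side [412.7 290.6] [406.4 181.3] yawoff deg 86.7
```

Call:
{"api": "step_arm", "payload": {
  "increments": [
    {"linear":[0.022,-0.043,0],"twist":0,"grip":1},
    {"linear":[0.044,-0.086,0],"twist":0,"grip":1},
    {"linear":[0.066,-0.129,0],"twist":0,"grip":1},
    {"linear":[0.088,-0.172,0],"twist":0,"grip":1},
    {"linear":[0.11,-0.215,0],"twist":0,"grip":1}
  ]
}}

```text
t: 7.1
tcp_pos: [-62.3, 220.4, 1029.0]
eef_rot: [-1.603, 1.598, 0.882]
wrist_force: [1.3, 0.8, -0.3]
gripper_width: 84.8
```

Call:
{"api": "step_arm", "payload": {
  "increments": [
    {"linear":[0.022,-0.043,0],"twist":0,"grip":1},
    {"linear":[0.044,-0.086,0],"twist":0,"grip":1}
  ]
}}

```text
t: 7.3
tcp_pos: [-15.7, 180.4, 994.3]
eef_rot: [-1.625, 1.563, 0.895]
wrist_force: [0.5, -1.6, 0.7]
gripper_width: 85.3
```

```bash
python3 st.py
```

```text
t 7.3 q [ 2.558 -0.374  0.956  2.15  -0.788  0.623] p [-15.7 180.4 994.3] w 85.3 F [ 0.5 -1.6  0.7]
toolx [ 0.033 -0.515 -0.856] y [-0.999 -0.026 -0.022] z [-0.011  0.857 -0.516] lean 59.0
```

Call:
{"api": "step_arm", "payload": {
  "increments": [
    {"linear":[0.01,0.005,0.046],"twist":0,"grip":1},
    {"linear":[0.022,0.01,0.092],"twist":0,"grip":1},
    {"linear":[0.036,0.015,0.138],"twist":0,"grip":1},
    {"linear":[0.05,0.02,0.184],"twist":0,"grip":1},
    {"linear":[0.064,0.025,0.23],"twist":0,"grip":1}
  ]
}}

```text
t: 7.8
tcp_pos: [-60.2, 214.2, 915.1]
eef_rot: [-1.63, 1.593, 0.891]
wrist_force: [-0.9, 0.0, -1.1]
gripper_width: 85.6
```

```bash
python3 st.py
```

```text
t 7.8 q [ 1.949 -0.589  0.507  1.69  -0.306  0.192] p [-60.2 214.2 915.1] w 85.6 F [-0.9  0.  -1.1]
toolx [ 0.017 -0.534 -0.845] y [-1.    -0.019 -0.008] z [-0.012  0.845 -0.534] lean 57.7
```

Call:
{"api": "step_arm", "payload": {
  "increments": [
    {"linear":[0.008,-0.005,0.048],"twist":0,"grip":1},
    {"linear":[0.016,-0.01,0.096],"twist":0,"grip":1},
    {"linear":[0.024,-0.02,0.144],"twist":0,"grip":1},
    {"linear":[0.032,-0.035,0.192],"twist":0,"grip":1},
    {"linear":[0.05,-0.07,0.22],"twist":0,"grip":1}
  ]
}}

```text
t: 8.3
tcp_pos: [-53.1, 284.0, 838.7]
eef_rot: [-1.644, 1.606, 0.872]
wrist_force: [-1.1, -0.6, -0.3]
gripper_width: 85.7
```

```bash
python3 st.py
```

```text
t 8.3 q [ 1.045 -0.681  0.266  1.603  0.44  -0.33 ] p [-53.1 284.  838.7] w 85.7 F [-1.1 -0.6 -0.3]
toolx [ 0.018 -0.552 -0.834] y [-1.    -0.017 -0.011] z [-0.008  0.834 -0.552] lean 56.5
```

Call:
{"api": "step_arm", "payload": {
  "increments": [
    {"linear":[0.003,-0.04,0.028],"twist":0,"grip":1},
    {"linear":[0.006,-0.08,0.056],"twist":0,"grip":1},
    {"linear":[0.009,-0.12,0.084],"twist":0,"grip":1},
    {"linear":[0.012,-0.16,0.112],"twist":0,"grip":1},
    {"linear":[0.015,-0.2,0.14],"twist":0,"grip":1}
  ]
}}

```text
t: 8.8
tcp_pos: [85.6, 360.1, 773.5]
eef_rot: [-1.637, 1.613, 0.865]
wrist_force: [0.9, 0.9, 1.3]
gripper_width: 86.0
```

```bash
python3 st.py
```

```text
t 8.8 q [ 0.482 -0.566  0.132  1.661  0.831 -0.829] p [ 85.6 360.1 773.5] w 86.0 F [0.9 0.9 1.3]
toolx [ 0.014 -0.553 -0.833] y [-1.    -0.008 -0.012] z [-0.     0.833 -0.553] lean 56.4
```

Call:
{"api": "step_arm", "payload": {
  "increments": [
    {"linear":[0.033,-0.035,-0.009],"twist":0,"grip":1},
    {"linear":[0.066,-0.07,-0.018],"twist":0,"grip":1},
    {"linear":[0.099,-0.105,-0.027],"twist":0,"grip":1},
    {"linear":[0.132,-0.14,-0.036],"twist":0,"grip":1},
    {"linear":[0.165,-0.175,-0.045],"twist":0,"grip":1}
  ]
}}

```text
t: 9.3
tcp_pos: [227.8, 278.4, 679.9]
eef_rot: [-1.641, 1.613, 0.853]
wrist_force: [0.2, 0.7, 0.5]
gripper_width: 84.9
```

Call:
{"api": "step_arm", "payload": {
  "increments": [
    {"linear":[0.033,-0.035,-0.009],"twist":0,"grip":1},
    {"linear":[0.066,-0.07,-0.018],"twist":0,"grip":1},
    {"linear":[0.099,-0.105,-0.027],"twist":0,"grip":1},
    {"linear":[0.132,-0.14,-0.036],"twist":0,"grip":1}
  ]
}}

```text
t: 9.7
tcp_pos: [369.5, 177.8, 590.8]
eef_rot: [-1.642, 1.616, 0.856]
wrist_force: [0.3, 0.6, 1.4]
gripper_width: 85.4
```

```bash
python3 st.py
```

```text
t 9.7 q [-0.344 -0.13  -0.011  2.149  0.896 -2.155] p [369.5 177.8 590.8] w 85.4 F [0.3 0.6 1.4]
toolx [ 0.017 -0.56  -0.829] y [-1.    -0.008 -0.016] z [ 0.002  0.829 -0.56 ] lean 56.0
```

Call:
{"api": "step_arm", "payload": {
  "increments": [
    {"linear":[0.032,0.014,-0.033],"twist":0,"grip":1},
    {"linear":[0.064,0.028,-0.066],"twist":0,"grip":1},
    {"linear":[0.096,0.042,-0.099],"twist":0,"grip":1},
    {"linear":[0.128,0.056,-0.132],"twist":0,"grip":1},
    {"linear":[0.16,0.07,-0.165],"twist":0,"grip":1}
  ]
}}

```text
t: 10.2
tcp_pos: [355.5, 53.1, 491.0]
eef_rot: [-1.648, 1.637, 0.819]
wrist_force: [-0.2, -0.2, -0.5]
gripper_width: 85.6
```

```bash
python3 st.py
```

```text
t 10.2 q [-0.648 -0.064 -0.169  2.149  0.722 -2.492] p [355.5  53.1 491. ] w 85.6 F [-0.2 -0.2 -0.5]
toolx [ 0.018 -0.583 -0.813] y [-1.     0.007 -0.027] z [ 0.021  0.813 -0.582] lean 54.4
```

Call:
{"api": "step_arm", "payload": {
  "increments": [
    {"linear":[0.02,0.01,-0.04],"twist":0,"grip":1}
  ]
}}

```text
t: 10.3
tcp_pos: [353.4, 17.8, 478.0]
eef_rot: [-1.651, 1.65, 0.801]
wrist_force: [0.3, -0.1, 1.2]
gripper_width: 85.7
```

Call:
{"api": "step_arm", "payload": {
  "increments": [
    {"linear":[0.02,0.01,-0.04],"twist":0,"grip":1}
  ]
}}

```text
t: 10.4
tcp_pos: [350.2, -19.7, 467.3]
eef_rot: [-1.655, 1.662, 0.78]
wrist_force: [1.1, -0.3, -0.4]
gripper_width: 85.4
```

```bash
python3 st.py
```

```text
t 10.4 q [-0.792 -0.005 -0.152  2.149  0.627 -2.604] p [350.2 -19.7 467.3] w 85.4 F [ 1.1 -0.3 -0.4]
toolx [ 0.016 -0.607 -0.795] y [-0.999  0.022 -0.037] z [ 0.04   0.794 -0.606] lean 52.7
```

Call:
{"api": "step_arm", "payload": {
  "increments": [
    {"linear":[0.024,-0.01,0.039],"twist":0.05,"grip":1},
    {"linear":[0.048,-0.02,0.078],"twist":0.05,"grip":1},
    {"linear":[0.072,-0.03,0.117],"twist":0.05,"grip":1},
    {"linear":[0.096,-0.04,0.156],"twist":0.05,"grip":1},
    {"linear":[0.12,-0.05,0.195],"twist":0.05,"grip":1}
  ]
}}

```text
t: 10.9
tcp_pos: [410.4, 62.7, 254.9]
eef_rot: [-1.619, 1.708, 0.803]
wrist_force: [0.3, -0.7, -0.6]
gripper_width: 85.4
```

```bash
python3 st.py
```

```text
t 10.9 q [-0.55   0.117 -0.462  1.551  0.774 -2.3  ] p [410.4  62.7 254.9] w 85.4 F [ 0.3 -0.7 -0.6]
toolx [-0.033 -0.605 -0.795] y [-0.999  0.053  0.001] z [ 0.041  0.794 -0.606] lean 52.7
```

Call:
{"api": "step_arm", "payload": {
  "increments": [
    {"linear":[0.022,-0.011,0.035],"twist":0,"grip":1},
    {"linear":[0.044,-0.022,0.07],"twist":0,"grip":1},
    {"linear":[0.06,-0.03,0.09],"twist":0,"grip":1},
    {"linear":[0.06,-0.03,0.09],"twist":0,"grip":1}
  ]
}}

```text
t: 11.3
tcp_pos: [439.5, 97.2, 151.7]
eef_rot: [-1.619, 1.709, 0.812]
wrist_force: [-0.6, 1.1, 0.6]
gripper_width: 85.5
```

```bash
python3 st.py
python3 - <<'E'
from h import *
from cell import cams
for n in ('wrist','scene','top'):
    d=cams.snapshot(n);cv2.imwrite(f'pics/{n}2.png',d["pixels"][...,::-1]);np.savez(f'pics/{n}2.npz',**d)
E
```

```text
t 11.3 q [-0.448  0.258 -0.541  1.249  0.822 -2.175] p [439.5  97.2 151.7] w 85.5 F [-0.6  1.1  0.6]
toolx [-0.037 -0.603 -0.797] y [-0.999  0.05   0.008] z [ 0.035  0.796 -0.604] lean 52.8
```

View pics/wrist2.png

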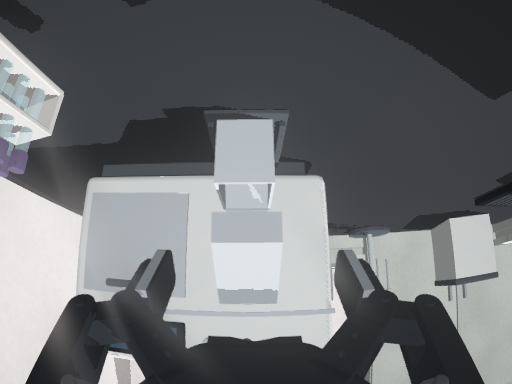

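View pics/scene2.png

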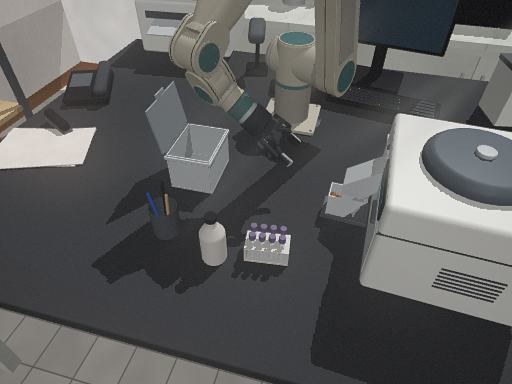

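Wrist view (upside down): the cup's back face spans (217–273, 121–183) with the chute below it, and it sits between the fingers. I'll measure the cup from this view.

```bash
cat >> h.py <<'E'
def wray(d,u,v):
    K=d["K"];T=d["world_from_camera"];a=np.array([u-K[0,2],v-K[1,2]]);r=np.hypot(*a);th=r/K[0,0]
    q=np.array([a[0]/r*np.sin(th),-a[1]/r*np.sin(th),-np.cos(th)]);return T[:3,3],T[:3,:3]@q
def wonz(d,u,v,z):
    o,r=wray(d,u,v);return (o+r*(z-o[2])/r[2]).round(1)
def wony(d,u,v,y):
    o,r=wray(d,u,v);return (o+r*(y-o[1])/r[1]).round(1)
E
python3 - <<'E'
from h import *
d=dict(np.load('pics/wrist2.npz'))
print('cam',d["world_from_camera"][:3,3].round(1))
c=d["pixels"][95:310,190:300,::-1];cv2.imwrite('pics/z4.png',cv2.resize(cv2.convertScaleAbs(c,alpha=1.3,beta=10),None,fx=3.6/1.3,fy=3.6/1.3,interpolation=cv2.INTER_CUBIC))
for u,v in [(216.5,121),(272.5,121)]: print('bot',wonz(d,u,v,4),wony(d,u,v,193))
for u,v in [(216,183),(274,183)]: print('rim',wonz(d,u,v,74),wony(d,u,v,193))
E
```

```text
cam [430.2 -67.6 170.3]
bot [481.9 195.4   4. ] [481.5 193.    5.5]
bot [423.4 199.7   4. ] [423.6 193.    8.2]
rim [479.1 193.7  74. ] [479.  193.   74.3]
rim [424.3 197.9  74. ] [424.4 193.   75.8]
```

View pics/z4.png

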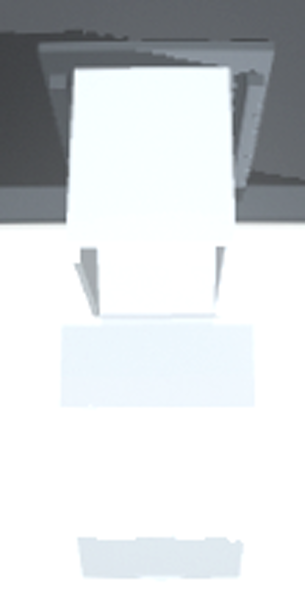

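```bash
python3 st.py
cat > go.py <<'E'
import sys
from cell import read_state
from h import *
s=read_state();M=R.from_rotvec(s["eef_rot"]).as_matrix()
t=np.array([float(a) for a in sys.argv[1:4]]);d=M.T@(t-s["tcp_pos"]);print('tool delta',d.round(1),'norm',np.linalg.norm(d).round(1))
E
python3 go.py 453.8 232.5 32.7
```

```text
t 11.45 q [-0.449  0.253 -0.537  1.253  0.822 -2.175] p [441.5  95.6 154.9] w 85.8 F [-0.2 -0.1  0.7]
toolx [-0.034 -0.605 -0.795] y [-0.999  0.052  0.003] z [ 0.04   0.794 -0.606] lean 52.7
tool delta [ 13.9  -5.5 183.3] norm 183.9
```

Call:
{"api": "step_arm", "payload": {
  "increments": [
    {"linear":[0.005,-0.002,0.04],"twist":0,"grip":1},
    {"linear":[0.01,-0.004,0.08],"twist":0,"grip":1},
    {"linear":[0.014,-0.0055,0.12],"twist":0,"grip":1},
    {"linear":[0.014,-0.0055,0.14],"twist":0,"grip":1},
    {"linear":[0.014,-0.0055,0.14],"twist":0,"grip":1}
  ]
}}

```text
t: 11.95
tcp_pos: [450.4, 199.6, 58.0]
eef_rot: [-1.622, 1.708, 0.808]
wrist_force: [-0.3, 0.1, -0.5]
gripper_width: 85.6
```

```bash
python3 st.py;python3 go.py 453.8 232.5 32.7
python3 - <<'E'
from h import *
from cell import cams
d=cams.snapshot('scene');cv2.imwrite('pics/scene3.png',cv2.resize(d["pixels"][60:260,200:420,::-1],None,fx=3.4,fy=3,interpolation=cv2.INTER_CUBIC))
d=cams.snapshot('wrist');cv2.imwrite('pics/wrist3.png',d["pixels"][...,::-1])
E
```

```text
t 11.95 q [-0.219  0.353 -0.666  0.774  0.9   -1.846] p [450.4 199.6  58. ] w 85.6 F [-0.3  0.1 -0.5]
toolx [-0.033 -0.605 -0.795] y [-0.999  0.049  0.005] z [ 0.036  0.795 -0.606] lean 52.7
tool delta [ 0.  -1.9 41.6] norm 41.6
```

View pics/scene3.png

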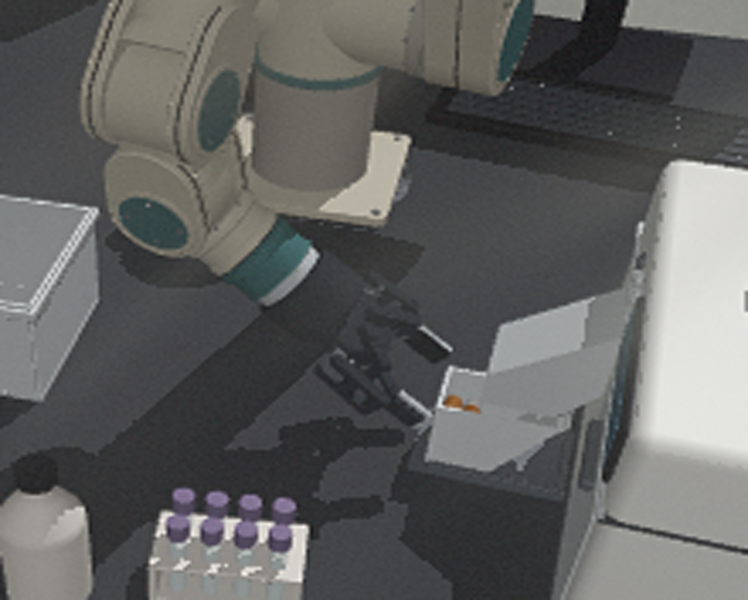

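View pics/wrist3.png

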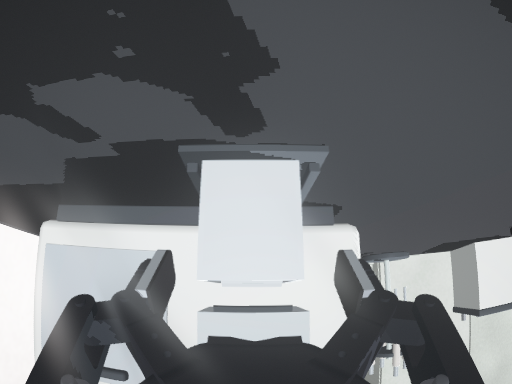

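Call:
{"api": "step_arm", "payload": {
  "increments": [
    {"linear":[0,-0.001,0.025],"twist":0,"grip":1},
    {"linear":[0,-0.001,0.042],"twist":0,"grip":1},
    {"linear":[0,-0.001,0.042],"twist":0,"grip":1}
  ]
}}

```text
t: 12.35
tcp_pos: [454.6, 231.6, 32.8]
eef_rot: [-1.621, 1.708, 0.805]
wrist_force: [0.4, 0.2, 0.4]
gripper_width: 85.2
```

```bash
python3 st.py;python3 go.py 453.8 232.5 32.7
python3 - <<'E'
from h import *
from cell import cams
d=cams.snapshot('scene');cv2.imwrite('pics/scene4.png',cv2.resize(d["pixels"][130:230,270:390,::-1],None,fx=6,fy=6,interpolation=cv2.INTER_CUBIC))
E
```

```text
t 12.35 q [-0.145  0.39  -0.692  0.614  0.913 -1.725] p [454.6 231.6  32.8] w 85.2 F [0.4 0.2 0.4]
toolx [-0.033 -0.606 -0.795] y [-0.999  0.051  0.003] z [ 0.039  0.794 -0.606] lean 52.7
tool delta [-0.4  0.8  0.7] norm 1.2
```

View pics/scene4.png

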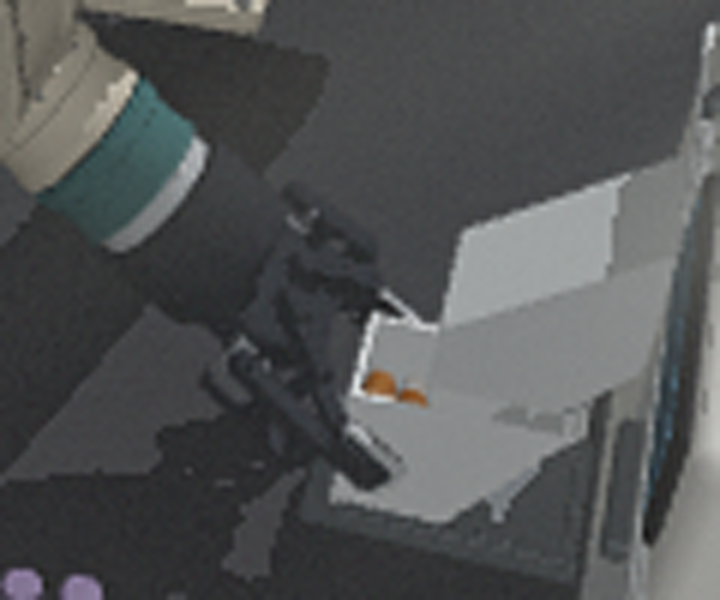

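Call:
{"api": "step_arm", "payload": {
  "increments": [
    {"linear":[0,0,0],"twist":0,"grip":0.7},
    {"linear":[0,0,0],"twist":0,"grip":0.5},
    {"linear":[0,0,0],"twist":0,"grip":0.4},
    {"linear":[0,0,0],"twist":0,"grip":0.4},
    {"linear":[0,0,0],"twist":0,"grip":0.4}
  ],
  "force": 60
}}

```text
t: 12.9
tcp_pos: [455.5, 231.5, 33.3]
eef_rot: [-1.619, 1.708, 0.804]
wrist_force: [-0.0, -4.2, 6.1]
gripper_width: 57.5
```

```bash
python3 st.py
```

```text
t 12.9 q [-0.146  0.39  -0.691  0.614  0.914 -1.724] p [455.5 231.5  33.3] w 57.5 F [-0.  -4.2  6.1]
toolx [-0.033 -0.605 -0.796] y [-0.999  0.052  0.002] z [ 0.04   0.795 -0.606] lean 52.7
```

Call:
{"api": "step_arm", "payload": {
  "increments": [
    {"linear":[-0.005,0,-0.004],"twist":0,"grip":0.4},
    {"linear":[0.003,0,-0.017],"twist":0,"grip":0.4},
    {"linear":[0.018,0,-0.037],"twist":0,"grip":0.4},
    {"linear":[0.036,0,-0.061],"twist":0,"grip":0.4},
    {"linear":[0.054,0,-0.085],"twist":0,"grip":0.4}
  ]
}}

```text
t: 13.4
tcp_pos: [448.1, 131.0, 40.8]
eef_rot: [-1.623, 1.709, 0.807]
wrist_force: [0.5, -0.6, -2.1]
gripper_width: 57.2
```

```bash
python3 st.py
python3 - <<'E'
from h import *
from cell import cams
d=cams.snapshot('scene');cv2.imwrite('pics/scene5.png',cv2.resize(d["pixels"][110:230,260:400,::-1],None,fx=5,fy=5,interpolation=cv2.INTER_CUBIC))
E
```

```text
t 13.4 q [-0.369  0.425 -0.623  0.918  0.853 -2.07 ] p [448.1 131.   40.8] w 57.2 F [ 0.5 -0.6 -2.1]
toolx [-0.034 -0.606 -0.795] y [-0.999  0.049  0.005] z [ 0.036  0.794 -0.607] lean 52.6
```

View pics/scene5.png

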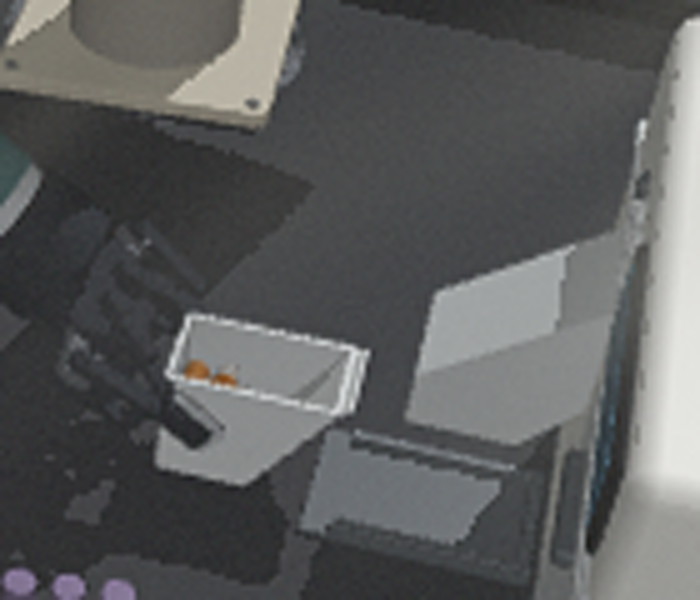

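```bash
python3 st.py;python3 go.py 373 -148 225
```

```text
t 13.45 q [-0.375  0.426 -0.619  0.919  0.85  -2.072] p [450.  127.2  40.2] w 57.5 F [ 1.7 -4.8 -4.2]
toolx [-0.034 -0.608 -0.793] y [-0.999  0.052  0.003] z [ 0.04   0.792 -0.609] lean 52.5
tool delta [  23.6   63.  -333.6] norm 340.3
```

Call:
{"api": "step_arm", "payload": {
  "increments": [
    {"linear":[0.001,0.003,-0.02],"twist":0,"grip":0.4},
    {"linear":[0.003,0.009,-0.05],"twist":0,"grip":0.4},
    {"linear":[0.006,0.016,-0.085],"twist":0,"grip":0.4},
    {"linear":[0.009,0.023,-0.12],"twist":0,"grip":0.4},
    {"linear":[0.012,0.03,-0.155],"twist":0,"grip":0.4}
  ]
}}

```text
t: 13.95
tcp_pos: [411.7, 2.0, 126.1]
eef_rot: [-1.622, 1.709, 0.807]
wrist_force: [0.7, -0.8, -2.1]
gripper_width: 57.3
```

Call:
{"api": "step_arm", "payload": {
  "increments": [
    {"linear":[0.003,0.007,-0.035],"twist":0,"grip":0.4},
    {"linear":[0.005,0.014,-0.07],"twist":0,"grip":0.4},
    {"linear":[0.007,0.021,-0.1],"twist":0,"grip":0.4},
    {"linear":[0.008,0.024,-0.115],"twist":0,"grip":0.4},
    {"linear":[0.008,0.024,-0.12],"twist":0,"grip":0.4}
  ]
}}

```text
t: 14.45
tcp_pos: [384.0, -97.7, 192.4]
eef_rot: [-1.62, 1.711, 0.803]
wrist_force: [0.3, 0.2, -1.9]
gripper_width: 57.5
```

```bash
python3 st.py;python3 go.py 373 -148 225
python3 - <<'E'
from h import *
from cell import cams
d=cams.snapshot('scene');cv2.imwrite('pics/scene6.png',cv2.resize(d["pixels"][40:220,120:360,::-1],None,fx=3.3,fy=3.3,interpolation=cv2.INTER_CUBIC))
d=cams.snapshot('top');cv2.imwrite('pics/top6.png',d["pixels"][...,::-1])
E
```

```text
t 14.45 q [-0.853  0.331 -0.369  1.626  0.584 -2.607] p [384.  -97.7 192.4] w 57.5 F [ 0.3  0.2 -1.9]
toolx [-0.034 -0.607 -0.794] y [-0.999  0.053  0.003] z [ 0.04   0.793 -0.608] lean 52.6
tool delta [  5.    8.5 -60.2] norm 61.0
```

View pics/scene6.png

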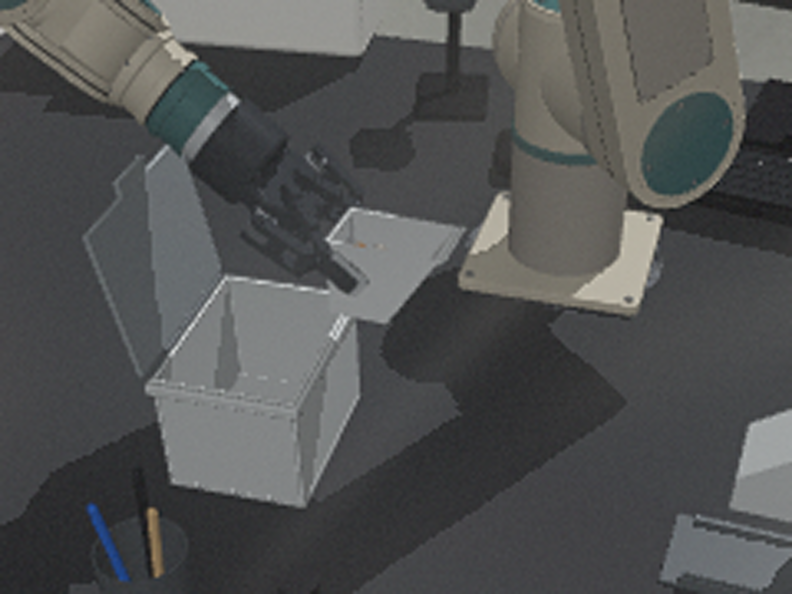

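View pics/top6.png

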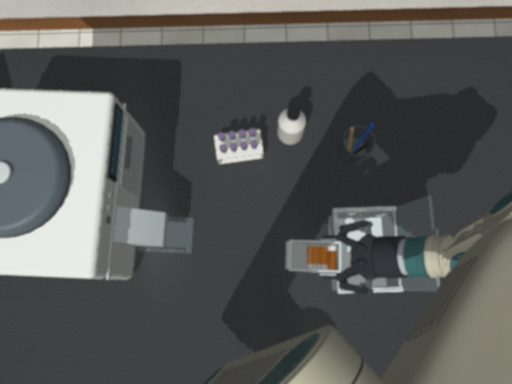

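Call:
{"api": "step_arm", "payload": {
  "increments": [
    {"linear":[0.005,0.003,-0.018],"twist":0.08,"grip":0.4},
    {"linear":[0.01,0.006,-0.036],"twist":0.18,"grip":0.4},
    {"linear":[0.015,0.0085,-0.052],"twist":0.3,"grip":0.4},
    {"linear":[0.015,0.0085,-0.052],"twist":0.42,"grip":0.4},
    {"linear":[0.015,0.0085,-0.052],"twist":0.54,"grip":0.4}
  ],
  "force": 70
}}

```text
t: 15.05
tcp_pos: [372.8, -145.1, 210.9]
eef_rot: [-1.155, 2.184, 1.055]
wrist_force: [-0.4, -0.3, -2.0]
gripper_width: 57.1
```

Call:
{"api": "step_arm", "payload": {
  "increments": [
    {"linear":[0,0,0],"twist":0.12,"grip":0.4},
    {"linear":[0,0,0],"twist":0.24,"grip":0.4},
    {"linear":[0,0,0],"twist":0.36,"grip":0.4},
    {"linear":[0,0,0],"twist":0.48,"grip":0.4},
    {"linear":[0,0,0],"twist":0.6,"grip":0.4}
  ]
}}

```text
t: 15.55
tcp_pos: [372.6, -144.3, 210.8]
eef_rot: [-0.491, 2.599, 1.277]
wrist_force: [-0.5, -0.6, -2.1]
gripper_width: 57.4
```

```bash
python3 st.py;python3 go.py 373 -148 212
python3 - <<'E'
from h import *
from cell import cams
d=cams.snapshot('scene');cv2.imwrite('pics/scene7.png',cv2.resize(d["pixels"][40:220,120:360,::-1],None,fx=3.3,fy=3.3,interpolation=cv2.INTER_CUBIC))
d=cams.snapshot('top');cv2.imwrite('pics/top7.png',cv2.resize(d["pixels"][180:320,270:470,::-1],None,fx=4,fy=4,interpolation=cv2.INTER_CUBIC))
E
```

```text
t 15.55 q [-0.928  0.357 -0.292  1.715  0.53  -1.528] p [ 372.6 -144.3  210.8] w 57.4 F [-0.5 -0.6 -2.1]
toolx [-0.924 -0.205 -0.324] y [-0.381  0.571  0.727] z [ 0.036  0.795 -0.605] lean 52.8
tool delta [-0.  -1.4 -3.7] norm 3.9
```

View pics/scene7.png

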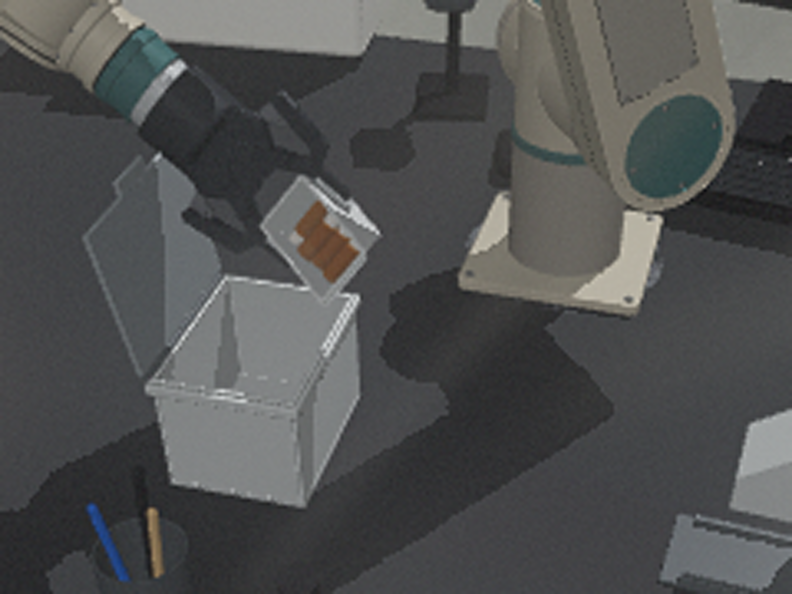

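View pics/top7.png

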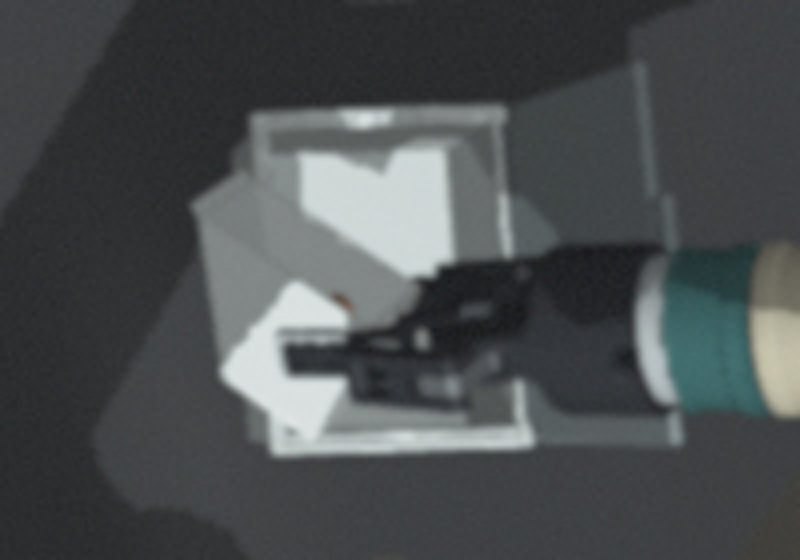

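Call:
{"api": "step_arm", "payload": {
  "increments": [
    {"linear":[0,-0.001,-0.002],"twist":0.12,"grip":0.4},
    {"linear":[0.001,-0.003,-0.004],"twist":0.24,"grip":0.4},
    {"linear":[0.001,-0.004,-0.006],"twist":0.36,"grip":0.4},
    {"linear":[0.001,-0.004,-0.006],"twist":0.48,"grip":0.4},
    {"linear":[0.001,-0.004,-0.006],"twist":0.6,"grip":0.4}
  ]
}}

```text
t: 16.15
tcp_pos: [373.1, -152.3, 211.5]
eef_rot: [-0.309, -2.747, -1.367]
wrist_force: [0.2, -0.3, -2.3]
gripper_width: 57.4
```

```bash
python3 st.py
python3 - <<'E'
from h import *
from cell import cams
d=cams.snapshot('scene');cv2.imwrite('pics/scene8.png',cv2.resize(d["pixels"][40:220,120:360,::-1],None,fx=3.3,fy=3.3,interpolation=cv2.INTER_CUBIC))
E
```

```text
t 16.15 q [-0.937  0.366 -0.277  1.724  0.524 -0.937] p [ 373.1 -152.3  211.5] w 57.4 F [ 0.2 -0.3 -2.3]
toolx [-0.978  0.152  0.14 ] y [0.204 0.587 0.783] z [ 0.037  0.795 -0.606] lean 52.7
```

View pics/scene8.png

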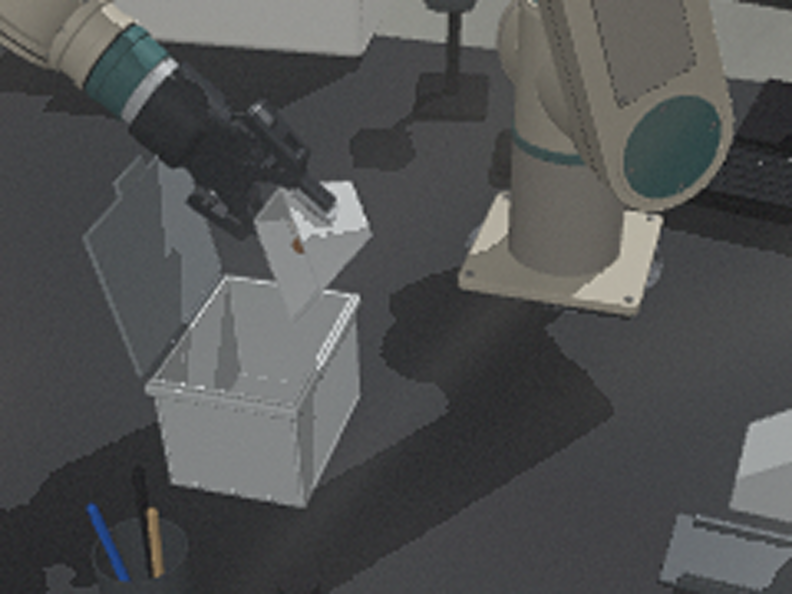

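Call:
{"api": "step_arm", "payload": {
  "increments": [
    {"linear":[0,0,0],"twist":0.1,"grip":0.4},
    {"linear":[0,0,0],"twist":0.2,"grip":0.4},
    {"linear":[0,0,0],"twist":0.3,"grip":0.4},
    {"linear":[0,0,0],"twist":0.4,"grip":0.4},
    {"linear":[0,0,0],"twist":0.5,"grip":0.4}
  ]
}}

```text
t: 16.7
tcp_pos: [373.1, -152.4, 211.6]
eef_rot: [-0.915, -2.426, -1.222]
wrist_force: [-0.2, 0.0, -2.0]
gripper_width: 57.3
```

```bash
python3 st.py
python3 - <<'E'
from h import *
from cell import cams
d=cams.snapshot('scene');cv2.imwrite('pics/scene9.png',cv2.resize(d["pixels"][40:220,120:360,::-1],None,fx=3.3,fy=3.3,interpolation=cv2.INTER_CUBIC))
E
```

```text
t 16.7 q [-0.937  0.365 -0.277  1.724  0.524 -0.44 ] p [ 373.1 -152.4  211.6] w 57.3 F [-0.2  0.  -2. ]
toolx [-0.762  0.414  0.497] y [0.646 0.443 0.621] z [ 0.037  0.795 -0.606] lean 52.7
```

View pics/scene9.png

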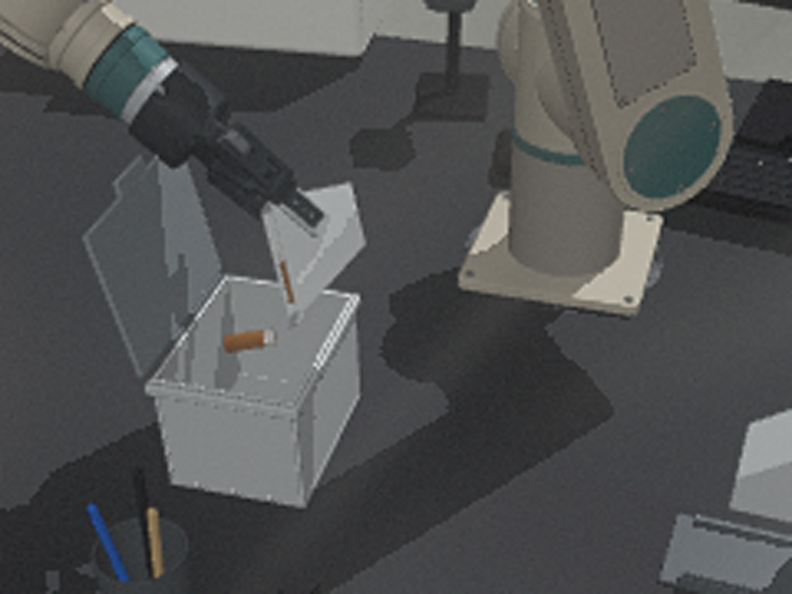

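Call:
{"api": "step_arm", "payload": {
  "increments": [
    {"linear":[0,0,0],"twist":0.05,"grip":0.4},
    {"linear":[0,0,0],"twist":0.1,"grip":0.4},
    {"linear":[0,0,0],"twist":0.15,"grip":0.4},
    {"linear":[0,0,0],"twist":0.2,"grip":0.4},
    {"linear":[0,0,0],"twist":0.25,"grip":0.4}
  ]
}}

```text
t: 17.25
tcp_pos: [373.1, -152.5, 211.8]
eef_rot: [-1.174, -2.231, -1.132]
wrist_force: [0.3, -0.3, -1.1]
gripper_width: 57.4
```

```bash
python3 st.py
python3 - <<'E'
from h import *
from cell import cams
d=cams.snapshot('scene');cv2.imwrite('pics/scene10.png',cv2.resize(d["pixels"][40:220,120:360,::-1],None,fx=3.3,fy=3.3,interpolation=cv2.INTER_CUBIC))
E
```

```text
t 17.25 q [-0.937  0.365 -0.277  1.724  0.525 -0.193] p [ 373.1 -152.5  211.8] w 57.4 F [ 0.3 -0.3 -1.1]
toolx [-0.581  0.51   0.634] y [0.813 0.328 0.481] z [ 0.037  0.795 -0.606] lean 52.7
```

View pics/scene10.png

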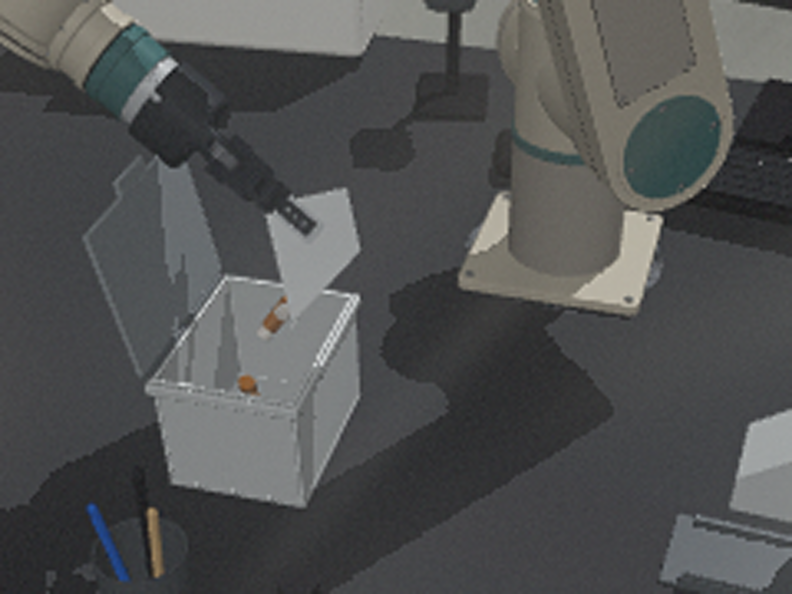

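Vials are sliding out one after another into the bin. I'll carry on to a half turn.

Call:
{"api": "step_arm", "payload": {
  "increments": [
    {"linear":[0,0,0],"twist":0.06,"grip":0.4},
    {"linear":[0,0,0],"twist":0.14,"grip":0.4},
    {"linear":[0,0,0],"twist":0.22,"grip":0.4},
    {"linear":[0,0,0],"twist":0.32,"grip":0.4},
    {"linear":[0,0,0],"twist":0.42,"grip":0.4}
  ]
}}

```text
t: 17.8
tcp_pos: [373.2, -152.7, 211.9]
eef_rot: [-1.549, -1.856, -0.955]
wrist_force: [0.2, -0.4, -1.4]
gripper_width: 57.3
```

Call:
{"api": "step_arm", "payload": {
  "increments": [
    {"linear":[0,0,0],"twist":0.1,"grip":0.4},
    {"linear":[0,0,0],"twist":0.2,"grip":0.4},
    {"linear":[0,0,0],"twist":0.23,"grip":0.4},
    {"linear":[0,0,0],"twist":0.23,"grip":0.4},
    {"linear":[0,0,0],"twist":0.23,"grip":0.4}
  ]
}}

```text
t: 18.3
tcp_pos: [373.2, -152.9, 211.9]
eef_rot: [-1.716, -1.636, -0.85]
wrist_force: [-0.5, -0.2, -1.8]
gripper_width: 57.3
```

```bash
python3 st.py
python3 - <<'E'
from h import *
from cell import cams
d=cams.snapshot('scene');cv2.imwrite('pics/scene11.png',cv2.resize(d["pixels"][40:220,120:360,::-1],None,fx=3.3,fy=3.3,interpolation=cv2.INTER_CUBIC))
d=cams.snapshot('top');cv2.imwrite('pics/top11.png',cv2.resize(d["pixels"][180:320,270:470,::-1],None,fx=4,fy=4,interpolation=cv2.INTER_CUBIC))
E
```

```text
t 18.3 q [-0.937  0.365 -0.276  1.724  0.524  0.457] p [ 373.2 -152.9  211.9] w 57.3 F [-0.5 -0.2 -1.8]
toolx [0.029 0.605 0.795] y [ 0.999 -0.048 -0.001] z [ 0.038  0.795 -0.606] lean 52.7
```

View pics/scene11.png

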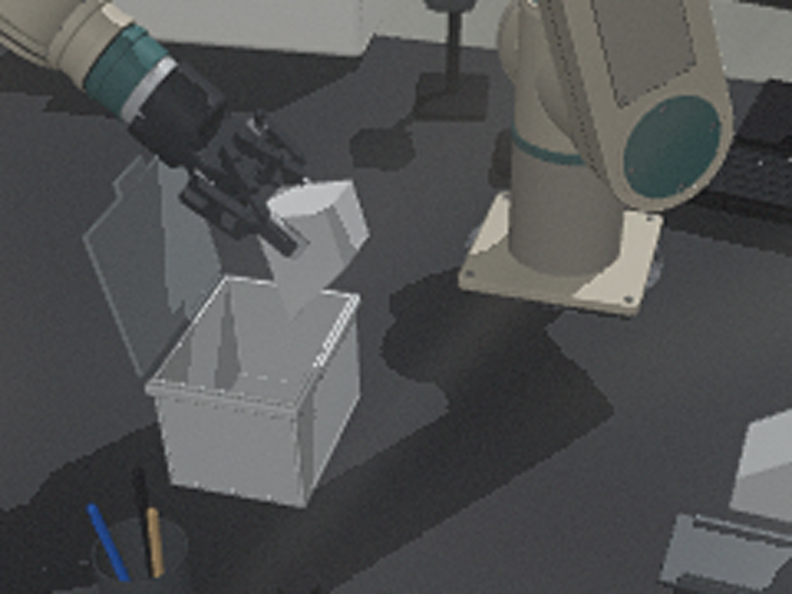

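View pics/top11.png

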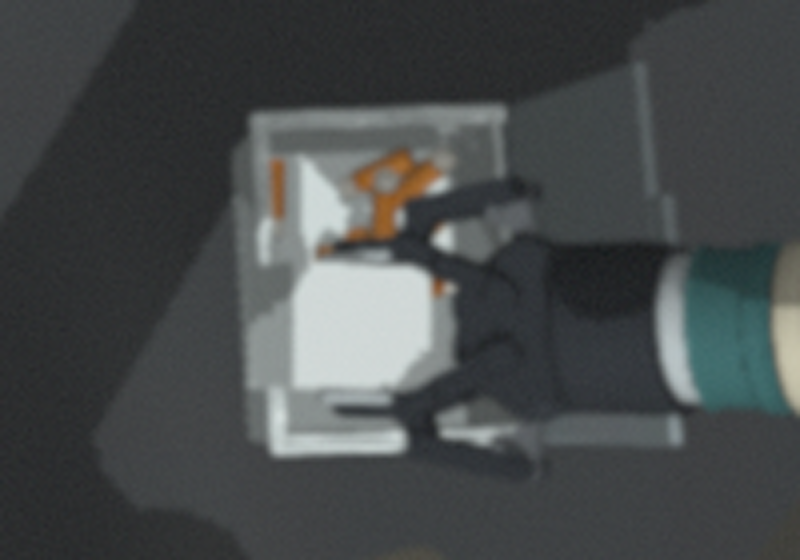

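Call:
{"api": "step_arm", "payload": {
  "increments": [
    {"linear":[0,0,0],"twist":0.14,"grip":0.4},
    {"linear":[0,0,0],"twist":0,"grip":0.4},
    {"linear":[0,0,0],"twist":-0.14,"grip":0.4},
    {"linear":[0,0,0],"twist":0,"grip":0.4},
    {"linear":[0,0,0],"twist":0,"grip":0.4}
  ]
}}

```text
t: 18.9
tcp_pos: [373.2, -153.2, 211.9]
eef_rot: [-1.719, -1.634, -0.849]
wrist_force: [-0.0, 0.4, -1.5]
gripper_width: 57.3
```

```bash
python3 st.py
python3 - <<'E'
from h import *
from cell import cams,read_state
d=cams.snapshot('top');cv2.imwrite('pics/top12.png',cv2.resize(d["pixels"][195:305,325:415,::-1],None,fx=7,fy=5.4,interpolation=cv2.INTER_CUBIC))
f=[]
for i in range(4):
    cams.snapshot('scene');f.append(read_state()["wrist_force"][2])
print(f)
E
```

```text
t 18.9 q [-0.938  0.365 -0.276  1.724  0.524  0.459] p [ 373.2 -153.2  211.9] w 57.3 F [-0.   0.4 -1.5]
toolx [0.032 0.605 0.795] y [ 0.999 -0.049 -0.002] z [ 0.038  0.794 -0.606] lean 52.7
[np.float64(-1.497897020921228), np.float64(-1.0172732356352607), np.float64(-1.2096039558839902), np.float64(-1.664931245572187)]
```

View pics/top12.png

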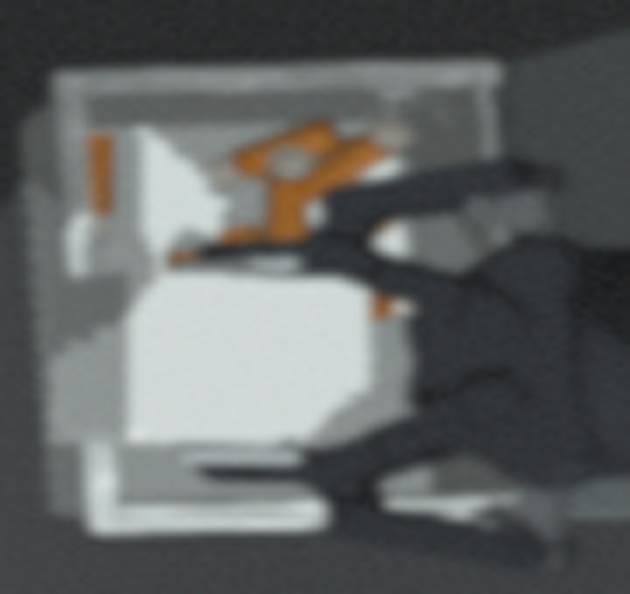

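Call:
{"api": "step_arm", "payload": {
  "increments": [
    {"linear":[0,0,0],"twist":-0.14,"grip":0.4},
    {"linear":[0,0,0],"twist":-0.28,"grip":0.4},
    {"linear":[0,0,0],"twist":-0.42,"grip":0.4},
    {"linear":[0,0,0],"twist":-0.56,"grip":0.4},
    {"linear":[0,0,0],"twist":-0.7,"grip":0.4}
  ]
}}

```text
t: 19.65
tcp_pos: [373.2, -153.2, 211.9]
eef_rot: [-1.121, -2.276, -1.152]
wrist_force: [0.1, 0.9, -0.5]
gripper_width: 56.8
```

Call:
{"api": "step_arm", "payload": {
  "increments": [
    {"linear":[0,0,0],"twist":-0.14,"grip":0.4},
    {"linear":[0,0,0],"twist":-0.28,"grip":0.4},
    {"linear":[0,0,0],"twist":-0.42,"grip":0.4},
    {"linear":[0,0,0],"twist":-0.56,"grip":0.4},
    {"linear":[0,0,0],"twist":-0.7,"grip":0.4}
  ]
}}

```text
t: 20.15
tcp_pos: [373.2, -153.2, 211.9]
eef_rot: [-0.298, -2.753, -1.368]
wrist_force: [1.2, 0.3, -0.9]
gripper_width: 56.9
```

Call:
{"api": "step_arm", "payload": {
  "increments": [
    {"linear":[0,0,0],"twist":-0.14,"grip":0.4},
    {"linear":[0,0,0],"twist":-0.28,"grip":0.4},
    {"linear":[0,0,0],"twist":-0.42,"grip":0.4},
    {"linear":[0,0,0],"twist":-0.56,"grip":0.4},
    {"linear":[0,0,0],"twist":-0.7,"grip":0.4}
  ]
}}

```text
t: 20.65
tcp_pos: [373.2, -153.2, 211.9]
eef_rot: [-0.626, 2.532, 1.237]
wrist_force: [0.5, -0.2, -0.3]
gripper_width: 57.6
```

```bash
python3 st.py
python3 - <<'E'
from h import *
from cell import cams,read_state
d=cams.snapshot('top');cv2.imwrite('pics/top13.png',cv2.resize(d["pixels"][180:320,270:470,::-1],None,fx=4,fy=4,interpolation=cv2.INTER_CUBIC))
d=cams.snapshot('scene');cv2.imwrite('pics/scene13.png',cv2.resize(d["pixels"][40:220,120:360,::-1],None,fx=3.3,fy=3.3,interpolation=cv2.INTER_CUBIC))
E
```

```text
t 20.65 q [-0.938  0.365 -0.276  1.724  0.524 -1.647] p [ 373.2 -153.2  211.9] w 57.6 F [ 0.5 -0.2 -0.3]
toolx [-0.875 -0.266 -0.404] y [-0.482  0.546  0.685] z [ 0.038  0.794 -0.606] lean 52.7
```

View pics/top13.png

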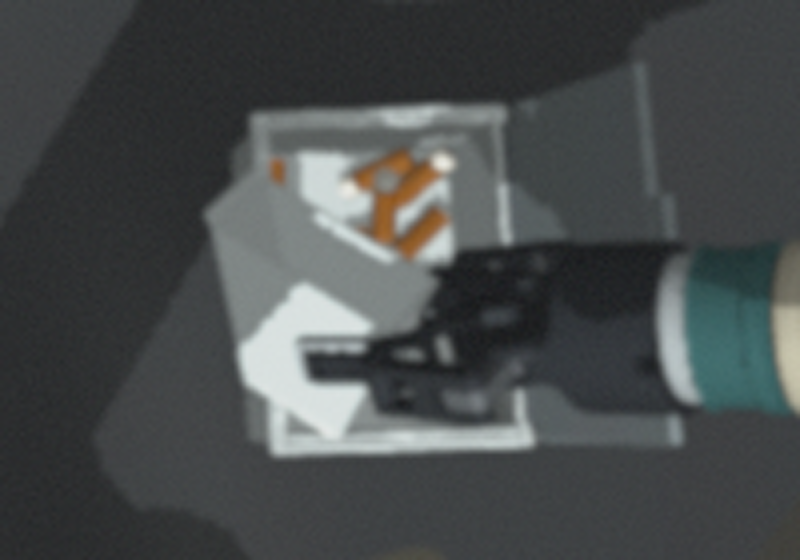

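View pics/scene13.png

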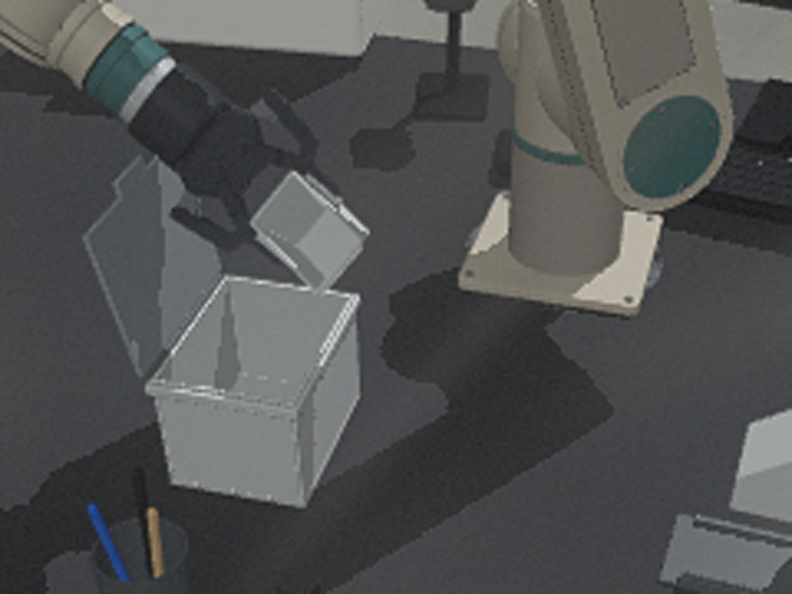

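```bash
python3 go.py 410 -10 150
```

```text
tool delta [-45.2  18.3 152.7] norm 160.3
```

Call:
{"api": "step_arm", "payload": {
  "increments": [
    {"linear":[-0.007,0.003,0.025],"twist":-0.14,"grip":0.4},
    {"linear":[-0.016,0.006,0.055],"twist":-0.28,"grip":0.4},
    {"linear":[-0.025,0.01,0.085],"twist":-0.42,"grip":0.4},
    {"linear":[-0.034,0.014,0.115],"twist":-0.56,"grip":0.4},
    {"linear":[-0.043,0.018,0.147],"twist":-0.7,"grip":0.4}
  ]
}}

```text
t: 21.25
tcp_pos: [408.4, -14.5, 152.0]
eef_rot: [-1.348, 2.012, 0.962]
wrist_force: [1.6, -0.3, -0.3]
gripper_width: 57.1
```

```bash
python3 st.py; python3 go.py 448 122 60
```

```text
t 21.25 q [-0.693  0.322 -0.477  1.439  0.689 -2.12 ] p [408.4 -14.5 152. ] w 57.1 F [ 1.6 -0.3 -0.3]
toolx [-0.362 -0.555 -0.749] y [-0.931  0.249  0.266] z [ 0.039  0.794 -0.607] lean 52.7
tool delta [-21.1 -27.4 165.8] norm 169.3
```

Call:
{"api": "step_arm", "payload": {
  "increments": [
    {"linear":[-0.004,-0.005,0.035],"twist":-0.12,"grip":0.4},
    {"linear":[-0.009,-0.011,0.073],"twist":-0.24,"grip":0.4},
    {"linear":[-0.015,-0.018,0.113],"twist":-0.34,"grip":0.4},
    {"linear":[-0.02,-0.025,0.15],"twist":-0.34,"grip":0.4},
    {"linear":[-0.021,-0.027,0.163],"twist":-0.34,"grip":0.4}
  ]
}}

```text
t: 21.75
tcp_pos: [445.5, 121.7, 60.7]
eef_rot: [-1.621, 1.711, 0.813]
wrist_force: [-1.8, 0.3, -1.6]
gripper_width: 57.7
```

```bash
python3 - <<'E'
from h import *
from cell import cams,read_state
for n in ('scene','wrist','top'):
    d=cams.snapshot(n);np.savez(f'pics/{n}14.npz',**d)
    im=d["pixels"][...,::-1]
    if n=='scene': im=cv2.resize(im[110:230,260:400],None,fx=5,fy=5,interpolation=cv2.INTER_CUBIC)
    if n=='top': im=cv2.resize(im[180:300,120:300],None,fx=4,fy=4,interpolation=cv2.INTER_CUBIC)
    cv2.imwrite(f'pics/{n}14.png',im)
E
python3 st.py; python3 go.py 448 122 60
```

```text
t 21.9 q [-0.395  0.393 -0.607  0.993  0.844 -2.104] p [446.1 119.8  61.7] w 57.5 F [ 0.  -0.3 -1.4]
toolx [-0.036 -0.605 -0.795] y [-0.999  0.05   0.007] z [ 0.036  0.795 -0.606] lean 52.7
tool delta [-0.1 -1.8  2.9] norm 3.4
```

View pics/scene14.png

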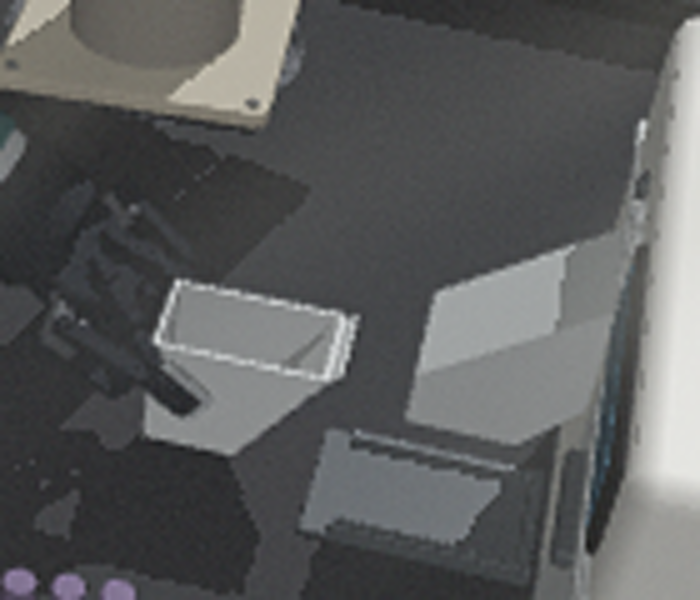

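View pics/wrist14.png

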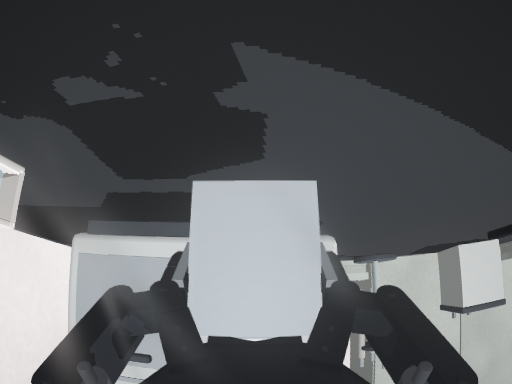

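View pics/top14.png

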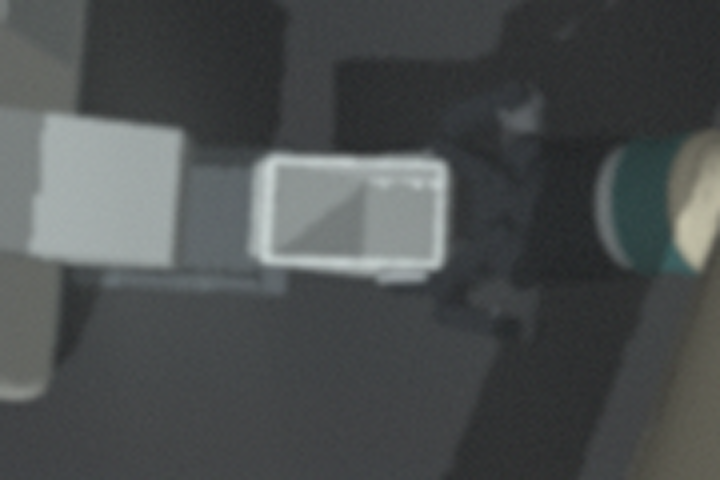

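```bash
python3 go.py 449.5 128 41.5;python3 go.py 455 228 41.5; python3 go.py 455.5 231.5 41.5
```

```text
tool delta [11.  -3.1 18.9] norm 22.1
tool delta [-49.8  -3.6  98.6] norm 110.5
tool delta [-51.9  -3.9 101.4] norm 113.9
```

Call:
{"api": "step_arm", "payload": {
  "increments": [
    {"linear":[0.011,-0.003,0.019],"twist":0,"grip":0.4},
    {"linear":[-0.004,-0.0032,0.039],"twist":0,"grip":0.4},
    {"linear":[-0.022,-0.0034,0.062],"twist":0,"grip":0.4},
    {"linear":[-0.04,-0.0037,0.086],"twist":0,"grip":0.4},
    {"linear":[-0.048,-0.0039,0.0965],"twist":0,"grip":0.4}
  ]
}}

```text
t: 22.4
tcp_pos: [456.6, 225.1, 42.3]
eef_rot: [-1.62, 1.71, 0.806]
wrist_force: [0.2, -0.6, -1.4]
gripper_width: 57.3
```

```bash
python3 - <<'E'
from h import *
from cell import cams,read_state
d=cams.snapshot('scene');np.savez('pics/scene15.npz',**d)
cv2.imwrite('pics/scene15.png',cv2.resize(d["pixels"][110:230,270:400,::-1],None,fx=5,fy=5,interpolation=cv2.INTER_CUBIC))
E
python3 st.py; python3 go.py 455.5 231.5 41.5
```

```text
t 22.45 q [-0.158  0.376 -0.68   0.658  0.912 -1.746] p [456.2 225.9  42.5] w 57.5 F [-0.5  0.4 -0.6]
toolx [-0.034 -0.605 -0.796] y [-0.999  0.051  0.004] z [ 0.038  0.795 -0.606] lean 52.7
tool delta [-2.6  1.   5. ] norm 5.8
```

View pics/scene15.png

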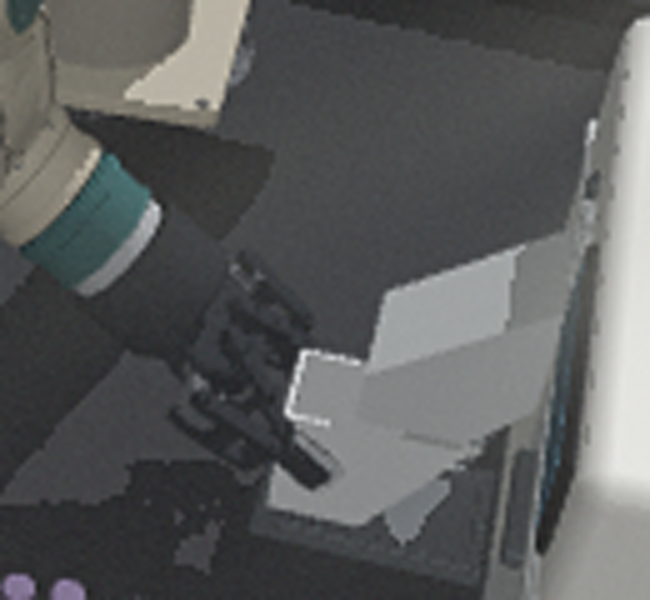

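Call:
{"api": "step_arm", "payload": {
  "increments": [
    {"linear":[-0.0026,0.001,0.005],"twist":0,"grip":0.4},
    {"linear":[0.001,0.001,0.0075],"twist":0,"grip":0.4},
    {"linear":[0.0025,0.001,0.009],"twist":0,"grip":0.4},
    {"linear":[0.0038,0.001,0.0099],"twist":0,"grip":0.4},
    {"linear":[0.0038,0.001,0.0099],"twist":0,"grip":0.4}
  ]
}}

```text
t: 22.95
tcp_pos: [456.2, 229.8, 33.4]
eef_rot: [-1.617, 1.708, 0.808]
wrist_force: [-1.2, -1.4, 4.9]
gripper_width: 57.4
```

```bash
python3 st.py
```

```text
t 22.95 q [-0.15   0.393 -0.688  0.622  0.916 -1.73 ] p [456.2 229.8  33.4] w 57.4 F [-1.2 -1.4  4.9]
toolx [-0.035 -0.603 -0.797] y [-0.999  0.053  0.004] z [ 0.04   0.796 -0.604] lean 52.8
```

Call:
{"api": "step_arm", "payload": {
  "increments": [
    {"linear":[-0.001,0,0.0013],"twist":0,"grip":0.4},
    {"linear":[-0.001,0,0.0013],"twist":0,"grip":0.75},
    {"linear":[-0.001,0,0.0013],"twist":0,"grip":0.9},
    {"linear":[-0.001,0,0.0013],"twist":0,"grip":1},
    {"linear":[-0.001,0,0.0013],"twist":0,"grip":1}
  ]
}}

```text
t: 23.45
tcp_pos: [455.5, 231.7, 32.4]
eef_rot: [-1.62, 1.709, 0.807]
wrist_force: [0.0, 0.3, -0.4]
gripper_width: 85.0
```

Call:
{"api": "step_arm", "payload": {
  "increments": [
    {"linear":[0,0,0],"twist":0,"grip":1},
    {"linear":[0,0,-0.02],"twist":0,"grip":1},
    {"linear":[0,0,-0.05],"twist":0,"grip":1},
    {"linear":[0,0,-0.09],"twist":0,"grip":1},
    {"linear":[0,0,-0.13],"twist":0,"grip":1}
  ]
}}

```text
t: 23.95
tcp_pos: [449.9, 128.0, 112.2]
eef_rot: [-1.621, 1.708, 0.808]
wrist_force: [1.4, -0.6, -0.2]
gripper_width: 85.6
```

```bash
python3 - <<'E'
from h import *
from cell import cams,read_state
for n in ('scene','wrist','top'):
    d=cams.snapshot(n);np.savez(f'pics/{n}16.npz',**d)
    im=d["pixels"][...,::-1]
    if n=='scene': im=cv2.resize(im[140:230,310:400],None,fx=6,fy=6,interpolation=cv2.INTER_CUBIC)
    if n=='top': im=cv2.resize(im[195:265,125:205],None,fx=8,fy=8,interpolation=cv2.INTER_CUBIC)
    if n=='wrist': im=cv2.resize(im[90:310,170:340],None,fx=2.7,fy=2.7,interpolation=cv2.INTER_CUBIC)
    cv2.imwrite(f'pics/{n}16.png',im)
E
python3 st.py
```

```text
t 24.1 q [-0.376  0.304 -0.577  1.082  0.854 -2.073] p [452.9 126.5 112.4] w 85.5 F [ 0.1 -0.8 -0.7]
toolx [-0.033 -0.606 -0.794] y [-0.999  0.054  0.   ] z [ 0.043  0.793 -0.607] lean 52.6
```

View pics/scene16.png

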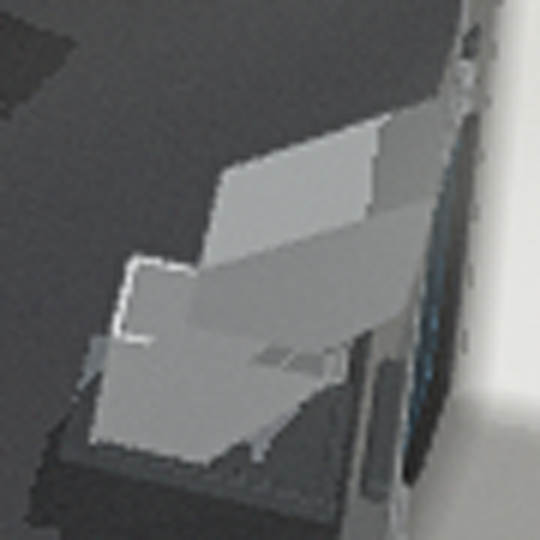

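View pics/wrist16.png

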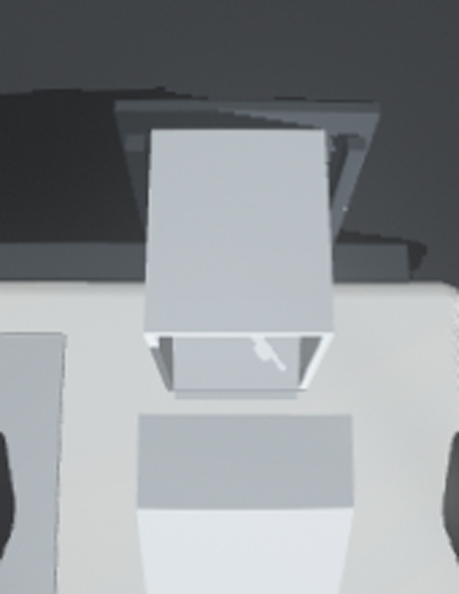

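View pics/top16.png

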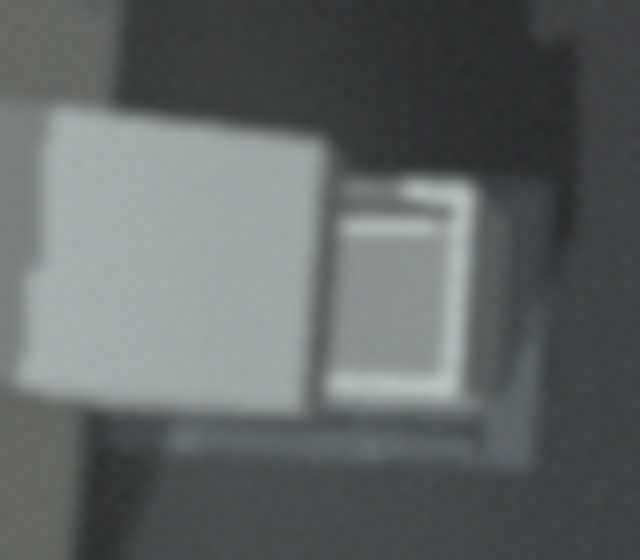

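The cup is back in place: its back-bottom corner is at (325.3, 213.7) against (325, 213.8) at the start, it stands level, and it is empty. Next is the lid, going over it with closed fingers to push from its outer side.

```bash
python3 go.py 430 -60 330
python3 - <<'E'
from h import *
from cell import read_state
M=R.from_rotvec(read_state()["eef_rot"]).as_matrix()
for w in [(-26,-240,10),(0,-100,-10),(0,0,-100),(0,100,0)]: print(w,(M.T@np.array(w)).round(1))
E
```

```text
tool delta [ -58.9   12.8 -281.1] norm 287.5
(-26, -240, 10) [ 138.5   13.  -197.6]
(0, -100, -10) [ 68.6  -5.4 -73.3]
(0, 0, -100) [79.4 -0.  60.7]
(0, 100, 0) [-60.6   5.4  79.3]
```

Call:
{"api": "step_arm", "payload": {
  "increments": [
    {"linear":[-0.01,0.002,-0.047],"twist":0,"grip":0.6},
    {"linear":[-0.02,0.004,-0.094],"twist":0,"grip":0.3},
    {"linear":[-0.03,0.007,-0.141],"twist":0,"grip":0},
    {"linear":[-0.04,0.01,-0.188],"twist":0,"grip":0},
    {"linear":[-0.05,0.012,-0.235],"twist":0,"grip":0}
  ],
  "force": 30
}}

```text
t: 24.6
tcp_pos: [430.5, -27.0, 294.1]
eef_rot: [-1.621, 1.708, 0.81]
wrist_force: [1.0, -0.3, -0.5]
gripper_width: 12.3
```

Call:
{"api": "step_arm", "payload": {
  "increments": [
    {"linear":[-0.01,0.001,-0.046],"twist":0,"grip":0},
    {"linear":[0.018,0.004,-0.085],"twist":0,"grip":0},
    {"linear":[0.046,0.006,-0.125],"twist":0,"grip":0},
    {"linear":[0.074,0.009,-0.165],"twist":0,"grip":0},
    {"linear":[0.102,0.012,-0.205],"twist":0,"grip":0}
  ]
}}

```text
t: 25.1
tcp_pos: [408.0, -251.9, 335.7]
eef_rot: [-1.62, 1.708, 0.809]
wrist_force: [0.6, 0.3, -0.0]
gripper_width: -0.2
```

```bash
python3 st.py; python3 go.py 404 -400 330
```

```text
t 25.1 q [-0.986  0.431  0.099  2.055  0.489 -2.719] p [ 408.  -251.9  335.7] w -0.2 F [ 0.6  0.3 -0. ]
toolx [-0.034 -0.604 -0.796] y [-0.999  0.05   0.005] z [ 0.037  0.795 -0.605] lean 52.7
tool delta [  94.2   -3.4 -114.5] norm 148.3
```

Call:
{"api": "step_arm", "payload": {
  "increments": [
    {"linear":[0.03,-0.001,-0.037],"twist":0,"grip":0},
    {"linear":[0.06,-0.002,-0.073],"twist":0,"grip":0},
    {"linear":[0.09,-0.003,-0.11],"twist":0,"grip":0},
    {"linear":[0.105,-0.003,-0.1],"twist":0,"grip":0},
    {"linear":[0.13,-0.003,-0.08],"twist":0,"grip":0}
  ]
}}

```text
t: 25.6
tcp_pos: [404.4, -394.2, 281.3]
eef_rot: [-1.62, 1.709, 0.806]
wrist_force: [0.7, -0.8, -0.5]
gripper_width: -0.1
```

```bash
python3 - <<'E'
from h import *
from cell import cams,read_state
for n in ('scene','top'):
    d=cams.snapshot(n);np.savez(f'pics/{n}17.npz',**d)
    im=d["pixels"][...,::-1]
    if n=='scene': im=cv2.resize(im[40:220,100:340],None,fx=3.3,fy=3.3,interpolation=cv2.INTER_CUBIC)
    if n=='top': im=cv2.resize(im[180:320,300:500],None,fx=4,fy=4,interpolation=cv2.INTER_CUBIC)
    cv2.imwrite(f'pics/{n}17.png',im)
E
python3 st.py; python3 go.py 404 -375 240
```

```text
t 25.7 q [-1.096  0.674  0.358  2.112  0.407 -2.801] p [ 403.6 -391.9  277.3] w -0.0 F [-0.  -0.5 -1.7]
toolx [-0.037 -0.6   -0.799] y [-0.999  0.05   0.009] z [ 0.035  0.799 -0.601] lean 53.1
tool delta [19.6  0.1 35.9] norm 40.9
```

View pics/scene17.png

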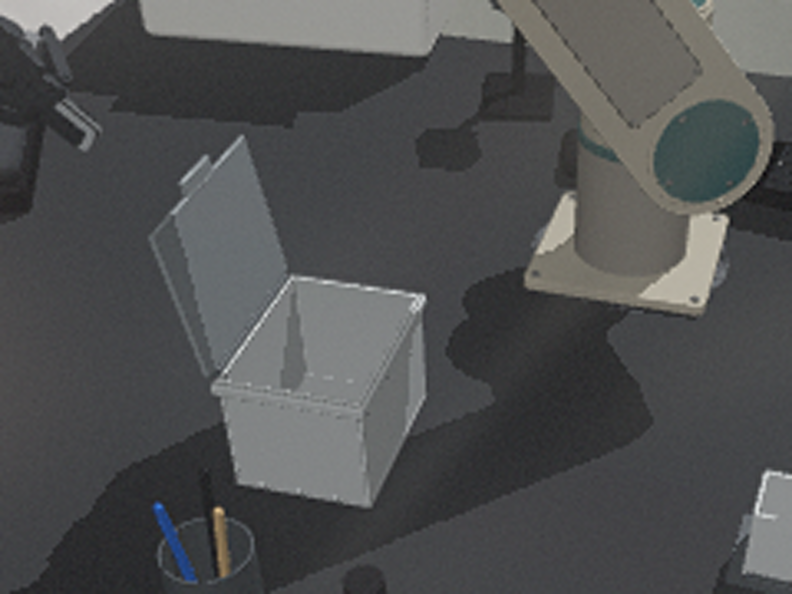

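View pics/top17.png

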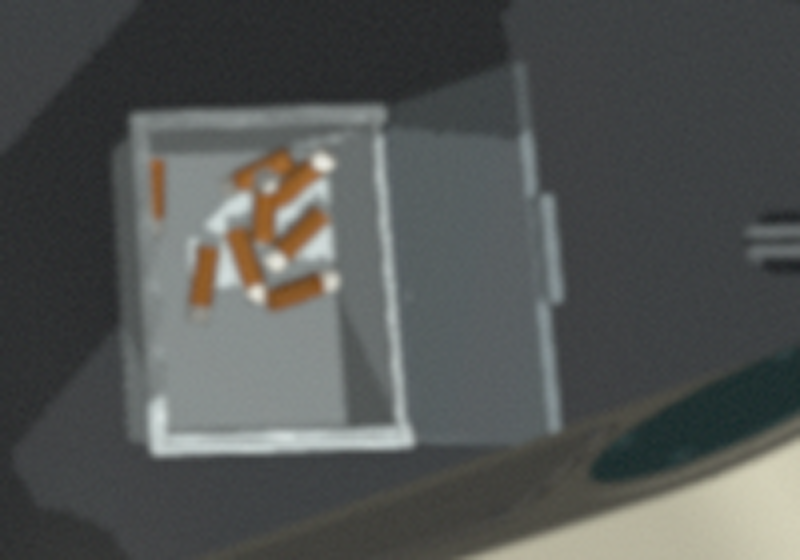

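Call:
{"api": "step_arm", "payload": {
  "increments": [
    {"linear":[0.01,0,0.018],"twist":0,"grip":0},
    {"linear":[0.022,0,0.039],"twist":0,"grip":0},
    {"linear":[0.01,0.001,0.06],"twist":0,"grip":0},
    {"linear":[-0.005,0.002,0.08],"twist":0,"grip":0},
    {"linear":[-0.012,0.002,0.09],"twist":0,"grip":0}
  ]
}}

```text
t: 26.2
tcp_pos: [405.6, -311.4, 237.9]
eef_rot: [-1.621, 1.707, 0.81]
wrist_force: [0.6, -0.5, -0.2]
gripper_width: -0.0
```

```bash
python3 st.py; python3 go.py 404 -255 240
```

```text
t 26.2 q [-1.038  0.578  0.114  1.942  0.45  -2.759] p [ 405.6 -311.4  237.9] w -0.0 F [ 0.6 -0.5 -0.2]
toolx [-0.034 -0.604 -0.796] y [-0.999  0.049  0.005] z [ 0.036  0.796 -0.605] lean 52.8
tool delta [-35.7   4.3  43.5] norm 56.5
```

Call:
{"api": "step_arm", "payload": {
  "increments": [
    {"linear":[-0.009,0.001,0.012],"twist":0,"grip":0},
    {"linear":[-0.018,0.001,0.024],"twist":0,"grip":0},
    {"linear":[-0.027,0.002,0.036],"twist":0,"grip":0},
    {"linear":[-0.036,0.003,0.047],"twist":0,"grip":0}
  ]
}}

```text
t: 26.6
tcp_pos: [405.7, -254.2, 237.7]
eef_rot: [-1.622, 1.709, 0.806]
wrist_force: [1.2, -0.8, 0.7]
gripper_width: 0.5
```

```bash
python3 - <<'E'
from h import *
from cell import cams,read_state
d=cams.snapshot('scene');cv2.imwrite('pics/scene18.png',cv2.resize(d["pixels"][40:220,100:340,::-1],None,fx=3.3,fy=3.3,interpolation=cv2.INTER_CUBIC))
E
python3 st.py
```

```text
t 26.65 q [-0.99   0.497 -0.015  1.877  0.486 -2.722] p [ 405.4 -252.3  238.3] w 0.4 F [-0.9  2.4  1.4]
toolx [-0.034 -0.604 -0.796] y [-0.999  0.049  0.005] z [ 0.036  0.795 -0.605] lean 52.8
```

View pics/scene18.png

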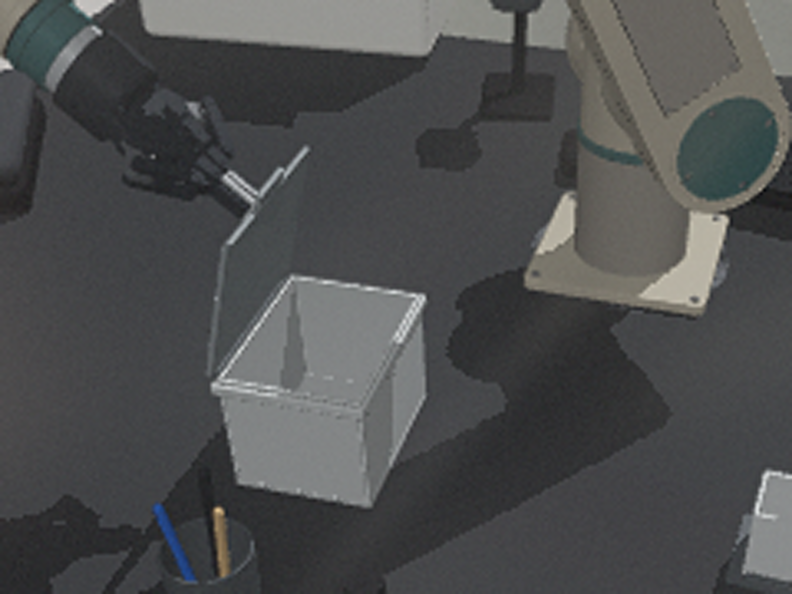

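Lid is past upright and in contact. A bit more push.

Call:
{"api": "step_arm", "payload": {
  "increments": [
    {"linear":[-0.009,0,0.012],"twist":0,"grip":0},
    {"linear":[-0.018,0,0.024],"twist":0,"grip":0},
    {"linear":[-0.018,0,0.024],"twist":0,"grip":0},
    {"linear":[-0.018,0,0.024],"twist":0,"grip":0}
  ]
}}

```text
t: 27.05
tcp_pos: [407.0, -225.2, 237.0]
eef_rot: [-1.621, 1.709, 0.807]
wrist_force: [0.2, 0.9, 0.7]
gripper_width: -0.1
```

```bash
python3 - <<'E'
from h import *
from cell import cams,read_state
d=cams.snapshot('scene');cv2.imwrite('pics/scene19.png',cv2.resize(d["pixels"][40:220,100:340,::-1],None,fx=3.3,fy=3.3,interpolation=cv2.INTER_CUBIC))
E
python3 st.py
```

```text
t 27.1 q [-0.964  0.463 -0.068  1.844  0.506 -2.7  ] p [ 407.1 -225.7  236.9] w -0.1 F [ 0.3 -0.5 -0.8]
toolx [-0.034 -0.606 -0.795] y [-0.999  0.051  0.004] z [ 0.038  0.794 -0.607] lean 52.6
```

View pics/scene19.png

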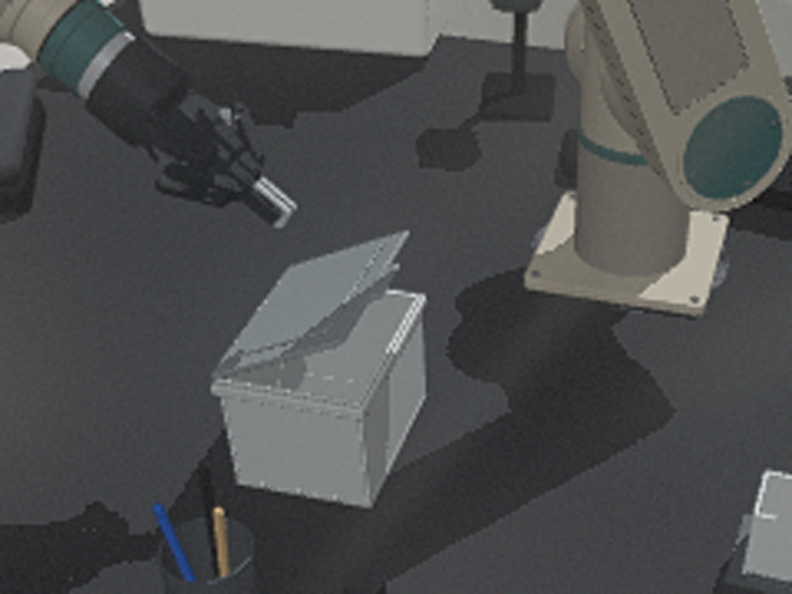

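Lid is falling shut. I'll back off up and away, then check everything.

Call:
{"api": "step_arm", "payload": {
  "increments": [
    {"linear":[0,0,-0.03],"twist":0,"grip":0},
    {"linear":[0,0,-0.07],"twist":0,"grip":0},
    {"linear":[0,0,-0.11],"twist":0,"grip":0},
    {"linear":[0,0,-0.12],"twist":0,"grip":0},
    {"linear":[0,0,-0.12],"twist":0,"grip":0}
  ]
}}

```text
t: 27.6
tcp_pos: [402.6, -322.8, 309.8]
eef_rot: [-1.62, 1.711, 0.803]
wrist_force: [0.1, -0.3, -1.2]
gripper_width: -0.0
```

Call:
{"api": "step_arm", "payload": {
  "increments": [
    {"linear":[0,0,0],"twist":0,"grip":0},
    {"linear":[0,0,0],"twist":0,"grip":0},
    {"linear":[0,0,0],"twist":0,"grip":0}
  ]
}}

```text
t: 27.9
tcp_pos: [402.3, -319.6, 309.1]
eef_rot: [-1.62, 1.708, 0.81]
wrist_force: [-0.2, 0.2, -0.1]
gripper_width: 0.1
```

```bash
python3 - <<'E'
from h import *
from cell import cams,read_state
for n in ('scene','top'):
    d=cams.snapshot(n);np.savez(f'pics/{n}20.npz',**d);cv2.imwrite(f'pics/{n}20.png',d["pixels"][...,::-1])
a=np.load('pics/top0.npz')["pixels"].astype(int);b=d["pixels"].astype(int)
E
python3 st.py
```

```text
t 28.0 q [-1.049  0.538  0.206  2.075  0.443 -2.766] p [ 402.4 -319.9  309.4] w 0.5 F [0.4 0.1 0.4]
toolx [-0.034 -0.604 -0.796] y [-0.999  0.05   0.005] z [ 0.037  0.795 -0.605] lean 52.7
```

View pics/scene20.png

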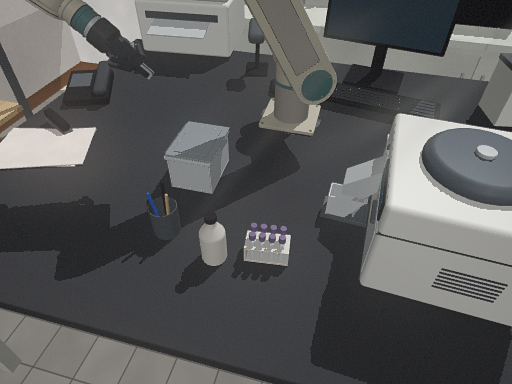

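View pics/top20.png

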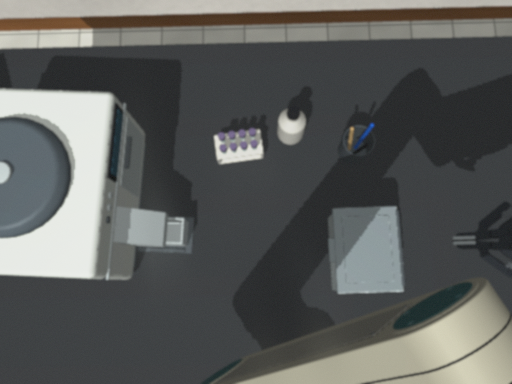

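```bash
python3 -c "
from cell import ticket
print(ticket.finish_job())"
```

```text
the job is handed in; nothing more can be done
None
```

I emptied the cup into the bin, put it back in its tray, shut the lid and handed the job in at about 28 s of the 69 s allowed. The hand-in gives no verdict, so what follows rests on my own checks.

**How it was done:** The interface can't tilt the tool, so I pushed the arm against its reach limits until the gripper leaned about 53 degrees towards the analyser. I gripped the cup across its flat sides, pulled it out level and poured it with a half turn about the tool axis, which tips the cup to about 105 degrees. By calculation the lip was about 25 mm above the bin's rim at the end of the pour. It was higher when the first vials went, roughly 50 mm, because the gripper had to clear the open lid.

**What the last checks showed:**
- **Vials:** All eight were counted inside the bin, apparently whole, before the lid was shut. Small cracks would not show at this picture resolution.
- **Cup:** Empty, upright and level, with the lip under the chute. Its back corner came back to within about half a pixel of where it started in the scene view. The wrist view suggested about 1 mm of sideways shift.
- **Lid:** Shut flat on the bin.
- **Bottle, pen pot and tube rack:** At the same places in the pictures as at the start.
- **Robot:** Touching nothing at the end. The largest wrist force I read was about 7 N, against the 120 N limit.

**What disagreed:** The top and scene cameras placed things up to about 10 mm apart, so I used averages and a wrist-camera check before gripping. One early move near the base axis raised the lean further than I meant, to 59 degrees, and I brought it back down before going to the cup.

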